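Push the boom rod home in an overhead-camera stand

TASK

Fit the metal boom rod to the camera stand: take the rod out of its tray by the part in front of its flange, push its tip about half-way into the stand's bore, let go, take hold again behind the flange, and push it fully home so that the flange seats against the mouth. The stand only rests on the table: press just hard enough, so that it is not shoved along (3 mm at most), never with more than 40 N. Do not drop the rod, leave it released in the stand, and leave the other things where they are.

Things in the scene. Friction and masses are not known exactly. Their poses are not given: they have to be found in the camera images.
- rod: straight round aluminium rod, 16 mm in diameter and 240 mm long (0.11 to 0.19 kg), lying level in the tray. Origin on its axis at its mid length; +x points along the rod to the tip (chamfered over the last 5 mm), -x to the rear end, which carries a thin brass stud (7 mm diameter, 12 mm long). A fixed dark flange, 30 mm in diameter and 6 mm thick, sits from x = -6 to 0 mm: its front face is at the origin, so 120 mm of plain rod is in front of it and 114 mm behind it
- rod_tip (a point): centre of the rod's tip, 120 mm along +x from the rod's origin; same axes as the rod
- tray: fixed grey plastic tray, 275 x 75 mm, floor 10 mm thick, that the rod lies in at the start (rod origin 45 mm above the tray's origin, same axes within a few mm). Origin under its centre on the table, x along the rod. Walls 71 mm high stand close beside the rod from x = -125 to -25 mm, a low notched rest (45 mm high) carries it from x = 80 to 100 mm; between x = -25 and 80 mm the rod is free on both sides with 27 mm under it. The rod lifts straight up out of the tray
- stand: heavy grey stand (2.8 kg) that rests on the table unfastened and slides when pushed with more than roughly 13 to 20 N, with a level tube, 42 mm outside diameter and 148 mm long, on a column. Origin on the table directly below the bore's mouth; +x is the direction in which the rod is pushed in; z up. Base plate 170 x 150 x 14 mm from x = 25 to 195 mm, column from x = 60 to 110 mm; nothing stands in front of the mouth (x below 0)
- bore_mouth (a point): centre of the bore's mouth, on the flat front end of the tube, 110 mm above the table; same axes as the stand. The bore runs level along +x, 18.5 mm in diameter, no chamfer, 140 mm deep. In it a rubber brake plug, first met 40 to 80 mm deep (differs each time, not seen), is pushed ahead by the rod and resists with about 7 N all the way plus 15 N per m/s; it does not spring back. Let go half-way in, the rod stays but sags by up to about 3 degrees in the bore's play
- bead_jar: bystander: closed glass jar, 56 mm in diameter, 85 mm high, origin under its centre
- tape_roll: bystander: roll of clear tape lying flat, 80 mm in diameter, 24 mm high, origin under its centre
- carton: bystander: small cardboard box, 70 x 90 x 50 mm high, origin under its centre
There are look-alikes about, which are no part of the job. Of the things shaped like the stand, the grey one is meant.

How it is judged (in metres and radians):
On the way, in this order (a step that is already met when the one before it is completed fails the run):
1. the rod, held in front of its flange, is 35 to 85 mm in the bore (x of rod_tip in the frame of bore_mouth between 0.035 and 0.085 m and y of rod_tip in the frame of bore_mouth between -0.006 and 0.006 m and z of rod_tip in the frame of bore_mouth between -0.006 and 0.006 m and contact force between the fingers and rod above 2 N and x of the grasp point in the frame of rod above 0.003 m), for 0.1 s.
2. the rod is let go while 35 to 85 mm in the bore (x of rod_tip in the frame of bore_mouth between 0.035 and 0.085 m and contact force between the fingers and rod below 0.1 N), for 0.2 s.
3. the rod is held behind its flange, not yet home (x of rod_tip in the frame of bore_mouth between 0.03 and 0.1 m and contact force between the fingers and rod above 2 N and x of the grasp point in the frame of rod below -0.008 m), for 0.1 s.
At the end, for the whole second after the job is handed in: the rod's flange is within 2 mm of the mouth (tip at least 118 mm deep), the rod in line with the bore within 3 degrees, at rest and released, the stand within 3 mm of where it stood (x of rod_tip in the frame of bore_mouth above 0.118 m and distance between rod and bore_mouth below 0.004 m and angle between the x axis of rod and the x axis of stand, either way round below 0.05 rad and contact force between the fingers and rod below 0.1 N and linear speed of rod below 0.01 m/s and distance of stand from where it was at the start of the episode below 0.003 m); the robot touches nothing.
It fails at once if the rod presses on the stand with more than 40 N (contact force between rod and stand above 40 N).
It fails at once if the robot strikes the stand with more than 40 N (contact force between any of the fingers, the arm and stand above 40 N).
It fails at once if the stand is shoved more than 3 mm (distance of stand from where it was at the start of the episode above 0.003 m).
It fails at once if the rod is dropped (height (world z) of rod below 0.03 m).
It fails at once if a bystander is moved by more than 20 mm (distance of any of bead_jar, carton, tape_roll from where it was at the start of the episode above 0.02 m).
It also fails if it takes over 67 s, if anything falls off the work surface, if the arm or the gripper's body presses on something with over 40 N, if the wrist force passes 120 N, or if a joint passes its speed limit or range.

ROBOT

A 6-joint arm with a two-finger parallel gripper is mounted at the origin on the work surface. World frame = base frame: x ahead of the robot, y to its left, z up, the work surface at z = 0. Lengths are in mm, angles in rad, forces in N, time in s.
With the tool pointing down it reaches from about 375 to 750 mm from the base axis. Payload 9 kg.
Tool frame: the origin (TCP) lies midway between the tips of the shut fingers; the grasp point (between the pads) lies 19 mm behind it; x points along the fingers, z is the direction in which the jaws open and shut, and the axes are right-handed (so a half turn about x gives the same grasp; the last joint's range is limited). The gripper opens to 85 mm and grips with 20 to 120 N. Pads are 22 mm wide; open, the fingers measure 114 mm over their backs; the gripper's body (76 mm by 85 mm) begins 54 mm behind the grasp point. The pads swing forward as they close: fully open they stand 13 mm farther back than shut.
Start: joints at [-1.43, 0.104, 0.097, 1.564, 0, 1.353], TCP at [210.702, -561.823, 202.031] pointing down, gripper open.
Joint ranges: [-2.99, 2.99], [-0.84, 1.86], [-1.1, 1.16], [-1.84, 2.11], [-1.51, 1.56], [-3.14, 3.14]. Speed limits (rad/s): [2.22, 2.22, 2.57, 3.14, 3.14, 3.14].

INTERFACE

Orientations are given as a unit quaternion [x, y, z, w].
In Python, from station import ctrl gives the robot as it stands.
- The arm moves only by the tool step_arm, never from a script. Its argument "plan" is a list of rows, each a list of 7 numbers: the shift along the world's x, y, z each as a share of 10 cm, from -1 to 1, then the turn, a rotation vector about the world's x, y, z each as a share of 360 degrees, from -1 to 1, then the closure, from -1 (fully open) to 1 (shut). A call has 1 to 10 rows; each row is the pose to reach, as a shift and turn from the pose commanded when the call began, turning the shorter way round; what a row does not reach only later rows make up. A row lasts 1/10 s, in which the tool goes at most 50 mm and 8.59 degrees, less where a joint would pass 70% of its speed; a pose out of reach is approached as far as the arm can. A call with a number of a shift or a turn outside -1 to 1 is refused whole. A call with a gripper value outside its range is refused whole. The fingers move at their own pace and stop on an object; "squeeze" is the grip in N (left out, the last holds). Time passes only in rows, so rows that repeat a pose let the fingers close. It gives the time, the measured TCP pose, the force and the opening at its end, in the units of the state.
- ctrl.read_state(): the state, without advancing time (a new reading comes with each control period).
- ctrl.read_camera(name): name is "scene" or "top" or "wrist"; returns the picture (420x560x3 uint8, red, green, blue); there is no depth.
- ctrl.get_calibration(name): a dict with "mtx" (3x3 intrinsics, pixels), "k1" (the pictures are not rectified: a ray, as slopes to the right and down, at radius r is drawn at 1 + k1 r^2 times it, then the intrinsics apply), "position" and "rotation" of the camera in the world. Camera axes: x right, y up, looking along -z (the intrinsics and any distortion apply to the point x, -y, -z); pixel columns grow to the right and rows downward; lengths in mm; the calibration is good to about 2 mm. A picture is of the moment at which its call begins: read the wrist's pose just before it. get_calibration takes no time and is no camera call; for the wrist camera it gives the pose at the moment of the call.
- ctrl.hand_in(): hands the job in, once; it reports no verdict.
The state is a dict: "time": time; "joint_positions": joint angles; "joint_vel": joint speeds; "tau": joint torques, N m; "ee_pos": TCP position; "ee_rot": TCP orientation; "force": force on the tool from outside, world axes, zero at the start; "wrist_torque": the same for the moment, N m; "width": opening from 0.0 (shut) to 1.0 (fully open).
Only numpy, scipy, OpenCV 4.12 (cv2) and the standard library are available. Lean on these libraries where they do the work, as an engineer would, in place of code of your own. Each camera call takes 0.05 s, during which the arm holds its last target.

## Working session

There is one attempt and no reset: what is moved stays moved. The work goes in short steps, Python scripts to look and compute and a tool call to move; the robot and the scene stay as the last step left them, time stands still between calls to the robot, and variables do not carry over. Pictures are saved under pics/ and viewed, and the job is handed in when it is done.

Besides the shell and the picture viewer there is one more tool, called after "Call:" as name(argument=value, ...), one argument or row to a line, values as JSON. step_arm: Moves the arm, as the interface text tells. Shift numbers are shares of 10 cm and turn numbers shares of 360 degrees, none past 1 either way. Its arguments: {"type":"object","properties":{"plan":{"type":"array","items":{"type":"array","items":{"type":"number","minimum":-1,"maximum":1}}},"squeeze":{"type":"number"}},"required":["plan"]}

```bash
ls; mkdir -p pics
python3 - <<'E'
from station import ctrl
import cv2
print(ctrl.read_state())
for n in ["scene","top","wrist"]:
    c=ctrl.get_calibration(n); print(n,c)
    im=ctrl.read_camera(n); cv2.imwrite(f"pics/{n}0.png",im[:,:,::-1])
E
```

```text
pics
{'time': 0.0, 'joint_positions': array([-1.42966925e+00,  1.04699587e-01,  9.64620716e-02,  1.56390705e+00,
       -1.74429554e-05,  1.35311428e+00]), 'joint_vel': array([ 0.00021274, -0.00073477,  0.0001054 ,  0.00109983,  0.00037178,
        0.00164264]), 'tau': array([-5.40159690e-04, -5.56931984e+01,  5.03649795e+01,  1.68213953e-02,
       -3.37833344e-04,  5.38150132e-06]), 'ee_pos': array([ 210.65461009, -561.40070491,  201.21822842]), 'ee_rot': array([ 0.40309862,  0.58152523, -0.40240758,  0.58086835]), 'force': array([-0.19185593,  0.09683879,  0.41983068]), 'wrist_torque': array([ 0.02389786, -0.04738381, -0.05341389]), 'width': 0.9999437140108581}
scene {'mtx': array([[409.65196821,   0.        , 278.54708177],
       [  0.        , 409.65196821, 207.02153573],
       [  0.        ,   0.        ,   1.        ]]), 'k1': -0.03618363713120886, 'position': array([961.83887641, 670.0796143 , 770.88369657]), 'rotation': array([0.12487144, 0.4108729 , 0.86461747, 0.26082026])}
top {'mtx': array([[506.56811005,   0.        , 274.38063017],
       [  0.        , 506.56811005, 209.68977471],
       [  0.        ,   0.        ,   1.        ]]), 'k1': 0.03877790195433684, 'position': array([ 213.66390329,  -22.42663516, 1502.86539376]), 'rotation': array([ 0.05816935, -0.07069234, -0.70371424,  0.70456028])}
wrist {'mtx': array([[352.73660547,   0.        , 280.58419596],
       [  0.        , 352.73660547, 213.06661116],
       [  0.        ,   0.        ,   1.        ]]), 'k1': -0.03491215033286717, 'position': array([ 272.56734471, -538.1537164 ,  373.43518886]), 'rotation': array([-0.10814466,  0.07550577, -0.56441165,  0.8148884 ])}
```

View pics/scene0.png

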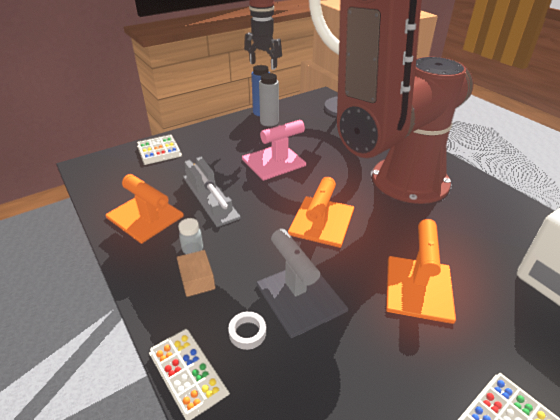

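View pics/top0.png

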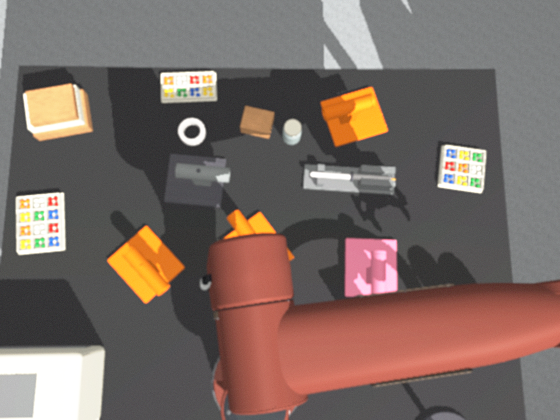

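View pics/wrist0.png

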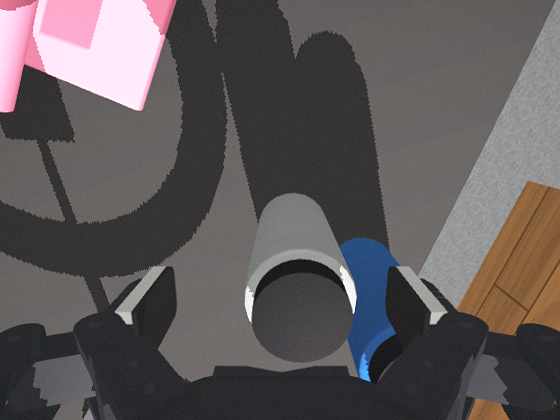

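```bash
cat > h.py <<'E'
import numpy as np, cv2
from scipy.spatial.transform import Rotation as R
def dist_of(c): return np.array([c['k1'],0,0,0,0.])
def ray(c,uv):
    p=cv2.undistortPoints(np.array([[uv]],float),c['mtx'],dist_of(c),None,None)[0,0]
    d=R.from_quat(c['rotation']).apply([p[0],-p[1],-1.]); return np.array(c['position']),d/np.linalg.norm(d)
def onz(c,uv,z):
    o,d=ray(c,uv); return o+d*(z-o[2])/d[2]
def proj(c,P):
    P=np.atleast_2d(P); q=R.from_quat(c['rotation']).inv().apply(P-c['position'])
    q=q*[1,-1,-1]
    return cv2.projectPoints(q,np.zeros(3),np.zeros(3),c['mtx'],dist_of(c))[0][:,0]
def tri(rs):
    A=np.zeros((3,3));b=np.zeros(3)
    for o,d in rs:
        M=np.eye(3)-np.outer(d,d);A+=M;b+=M@o
    return np.linalg.solve(A,b)
def crop(im,x0,y0,x1,y1,s,fn):
    cv2.imwrite(fn,cv2.resize(im[y0:y1,x0:x1],None,fx=s,fy=s,interpolation=cv2.INTER_CUBIC))
E
python3 - <<'E'
import cv2
from h import *
t=cv2.imread('pics/top0.png');crop(t,155,140,265,215,7,'pics/top_stand.png');crop(t,295,150,405,210,7,'pics/top_rod.png')
s=cv2.imread('pics/scene0.png');crop(s,250,220,360,340,5,'pics/sc_stand.png');crop(s,170,140,250,240,6,'pics/sc_rod.png')
from station import ctrl
c=ctrl.get_calibration('top')
print(onz(c,(230,175),110),onz(c,(311,175),45))
E
```

```text
[570.09955492  78.15926554 110.        ] [ 587.73301158 -157.13312445   45.        ]
```

View pics/top_stand.png

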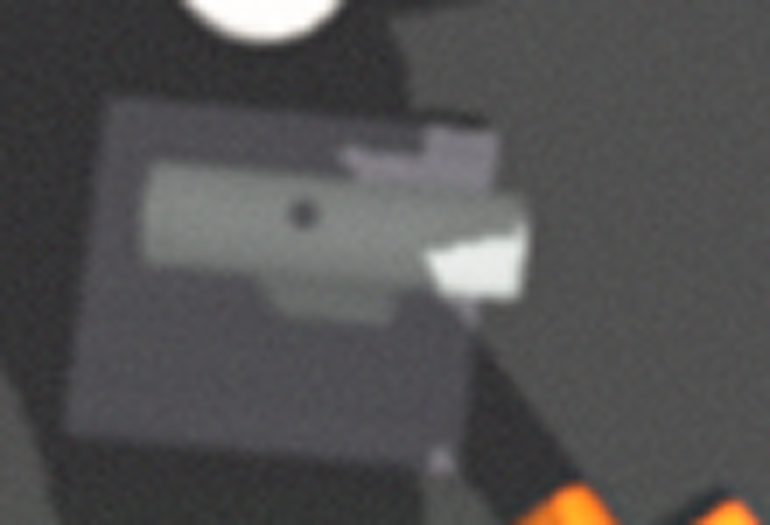

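View pics/top_rod.png

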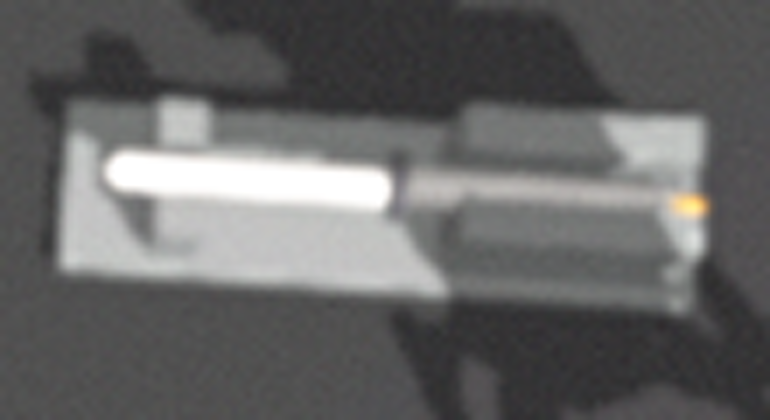

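View pics/sc_stand.png

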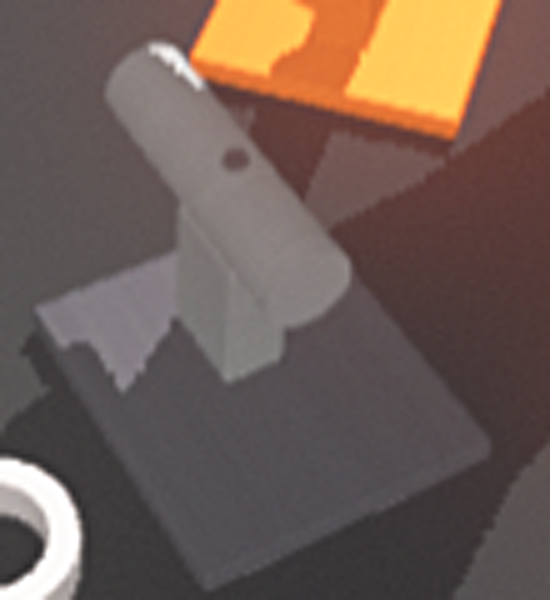

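View pics/sc_rod.png

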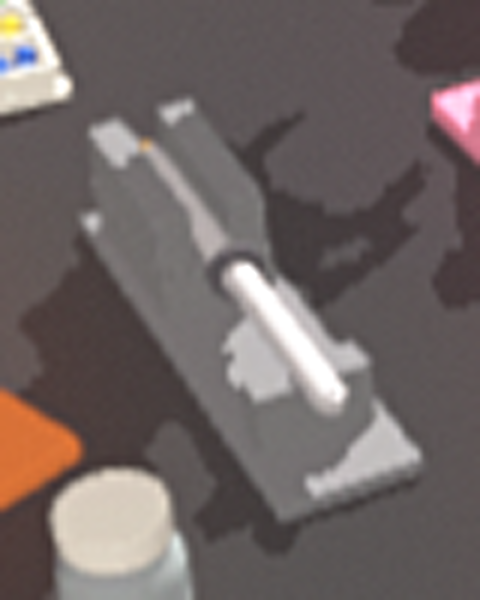

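Run:
```python
from h import *
from station import ctrl
c=ctrl.get_calibration('top'); s=ctrl.get_calibration('scene')
for n,uv,z in [('tip',(309.7,174.3),45),('flange',(351.7,176.4),45),('rear',(396.4,179.6),45),('mouth',(230,175.3),110),('tubeend',(175.7,170.3),110)]:
    P=onz(c,uv,z);print(n,P.round(1),'scene px',proj(s,P).round(1))
st=ctrl.read_state();r=R.from_quat(st['ee_rot']);print(r.as_matrix().round(3))
w=ctrl.get_calibration('wrist');rw=R.from_quat(w['rotation'])
print('cam in tool',r.inv().apply(w['position']-st['ee_pos']).round(1),(r.inv()*rw).as_matrix().round(3))
```

```text
tip [ 589.9 -153.3   45. ] scene px [[226.1 207. ]]
flange [ 583.9 -278.    45. ] scene px [[208.4 184.6]]
rear [ 574.5 -410.3   45. ] scene px [[193.  163.6]]
mouth [569.2  78.1 110. ] scene px [[277.8 234.2]]
tubeend [583.  231.2 110. ] scene px [[312.4 277.9]]
[[-0.     0.936  0.351]
 [ 0.001  0.351 -0.936]
 [-1.     0.    -0.001]]
cam in tool [-172.1   66.2   -0.3] [[-0.     0.262 -0.965]
 [ 0.     0.965  0.262]
 [ 1.    -0.    -0.   ]]
```

Call:
step_arm(
  plan=[
    [0,0,0.4,0,0,0,-1],
    [0.4,0.3,0.5,0,0,0.02,-1],
    [0.7,0.6,0.5,0,0,0.04,-1],
    [1,0.8,0.5,0,0,0.06,-1],
  ],
)

```text
time: 0.55
ee_pos: [311.8, -480.5, 252.7]
ee_rot: [0.285, 0.647, -0.285, 0.647]
force: [0.1, -0.8, -0.4]
width: 1.001
```

Call:
step_arm(
  plan=[
    [0.4,0.3,0,0,0,0.02,-1],
    [0.7,0.6,0,0,0,0.04,-1],
    [1,0.8,0,0,0,0.06,-1],
  ],
)

```text
time: 0.85
ee_pos: [412.0, -399.8, 252.1]
ee_rot: [0.159, 0.689, -0.158, 0.689]
force: [0.5, -1.2, -0.8]
width: 1.0
```

Call:
step_arm(
  plan=[
    [0.4,0.3,0,0,0,0.02,-1],
    [0.7,0.6,0,0,0,0.04,-1],
    [1,0.8,0,0,0,0.0636,-1],
  ],
)

```text
time: 1.15
ee_pos: [512.0, -319.6, 252.0]
ee_rot: [0.018, 0.707, -0.018, 0.707]
force: [0.3, -0.8, 0.8]
width: 0.997
```

Call:
step_arm(
  plan=[
    [0.4,0.3,-0.3,0,0,0,-1],
    [0.73,0.63,-0.6,0,0,0,-1],
    [0.73,0.63,-0.8,0,0,0,-1],
    [0.73,0.63,-0.8,0,0,0,-1],
    [0.73,0.63,-0.8,0,0,0,-1],
  ],
)

```text
time: 1.65
ee_pos: [583.1, -258.9, 172.1]
ee_rot: [0.021, 0.707, -0.02, 0.706]
force: [0.4, -0.2, 0.5]
width: 0.999
```

Run:
```python
from h import *
from station import ctrl
st=ctrl.read_state();print(st['time'],st['ee_pos'],R.from_quat(st['ee_rot']).as_matrix().round(4),st['force'])
c=ctrl.get_calibration('wrist');print(c['position'],c['rotation'])
im=ctrl.read_camera('wrist'); cv2.imwrite("pics/w1.png",im[:,:,::-1])
import pickle;pickle.dump(c,open('w1.pkl','wb'))
```

```text
1.65 [ 583.09685689 -258.87837866  172.14610723] [[-1.000e-03  5.810e-02  9.983e-01]
 [ 4.000e-04  9.983e-01 -5.810e-02]
 [-1.000e+00  3.000e-04 -1.100e-03]] [ 0.43157226 -0.24668544  0.50129352]
[ 587.17004973 -192.7050503   344.27711042] [-0.13174105  0.00449957 -0.02854845  0.99086277]
```

View pics/w1.png

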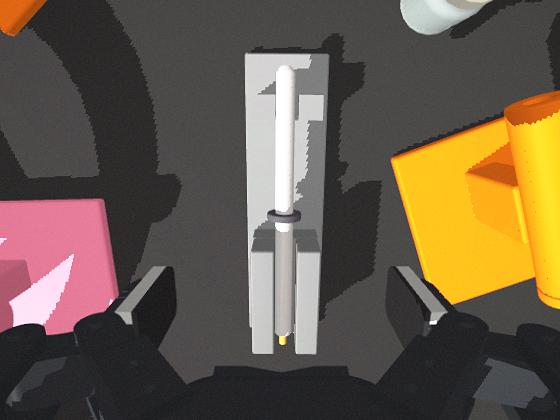

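Run:
```python
from h import *
import pickle
c=pickle.load(open('w1.pkl','rb'));im=cv2.imread('pics/w1.png').astype(int)
g=im.sum(2)
for v in list(range(62,76,2))+list(range(76,208,12))+list(range(206,226,2))+list(range(226,345,12)):
    print(v,(g[v,266:304]//3).tolist())
```

```text
62 [210, 211, 211, 216, 209, 212, 212, 215, 213, 212, 214, 214, 208, 215, 210, 214, 212, 210, 213, 212, 213, 210, 210, 214, 211, 212, 213, 210, 210, 210, 213, 206, 212, 209, 208, 211, 209, 209]
64 [212, 212, 214, 214, 212, 213, 210, 214, 209, 211, 212, 209, 209, 213, 212, 210, 209, 212, 212, 208, 210, 211, 212, 212, 212, 209, 212, 210, 209, 211, 209, 210, 211, 211, 213, 210, 213, 210]
66 [209, 211, 212, 215, 211, 214, 210, 211, 209, 213, 211, 210, 209, 212, 235, 246, 250, 251, 250, 244, 236, 232, 214, 200, 179, 202, 212, 210, 210, 212, 211, 212, 211, 212, 211, 212, 207, 213]
68 [211, 211, 209, 208, 211, 213, 215, 209, 210, 210, 213, 212, 230, 249, 254, 253, 253, 253, 253, 250, 246, 243, 226, 202, 197, 175, 170, 216, 215, 218, 214, 171, 174, 170, 172, 173, 174, 175]
70 [210, 209, 212, 211, 212, 212, 210, 212, 210, 210, 209, 191, 254, 255, 255, 254, 254, 254, 249, 253, 252, 251, 248, 241, 230, 204, 177, 156, 128, 121, 121, 122, 122, 127, 126, 124, 126, 127]
72 [212, 210, 209, 213, 212, 213, 212, 210, 211, 201, 254, 255, 255, 255, 255, 255, 254, 255, 254, 254, 253, 253, 251, 247, 240, 2
[... 5466 characters left out ...]
, 182, 192, 190, 194, 191, 184, 188, 185, 184, 172, 175, 165, 143, 112, 113, 99, 166, 179, 219, 211, 203, 202, 203, 201, 202]
310 [199, 201, 202, 200, 202, 203, 176, 115, 82, 165, 175, 180, 182, 179, 192, 191, 188, 187, 185, 188, 180, 179, 173, 173, 163, 130, 111, 115, 94, 165, 209, 218, 203, 200, 204, 204, 203, 205]
322 [198, 200, 202, 198, 201, 200, 176, 115, 78, 166, 175, 179, 184, 184, 189, 189, 190, 190, 187, 186, 182, 179, 173, 170, 157, 121, 112, 111, 79, 161, 228, 213, 201, 201, 200, 203, 200, 199]
334 [200, 200, 199, 196, 200, 200, 173, 116, 73, 67, 124, 186, 187, 182, 186, 185, 186, 187, 185, 181, 235, 220, 198, 153, 73, 72, 71, 68, 145, 165, 228, 208, 201, 203, 199, 205, 199, 201]
```

Run:
```python
from h import *
im=cv2.imread('pics/w1.png');crop(im,240,50,340,130,7,'pics/w1a.png');crop(im,240,190,340,260,7,'pics/w1b.png')
```

```text
(no output)
```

View pics/w1a.png

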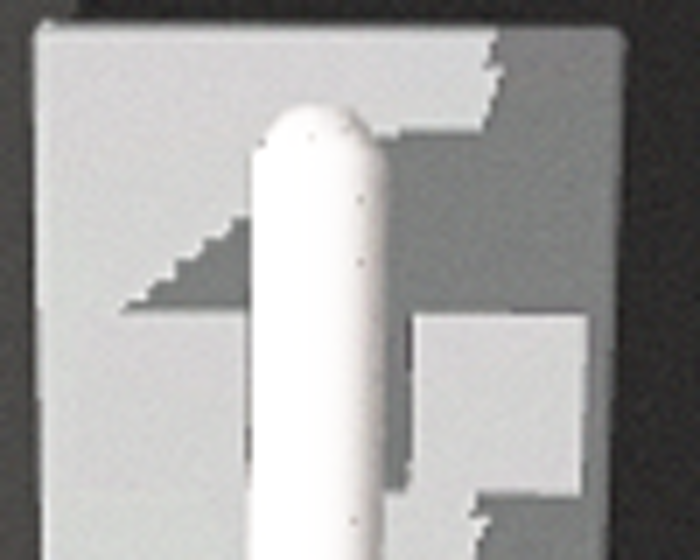

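View pics/w1b.png

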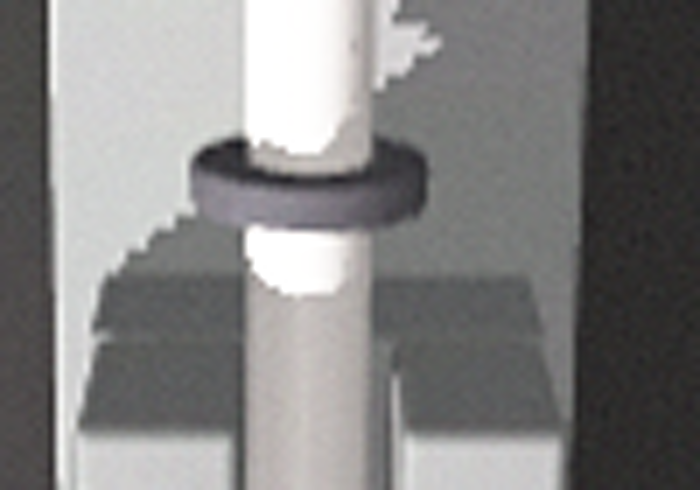

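Run:
```python
from h import *
import pickle
c=pickle.load(open('w1.pkl','rb'))
P=[onz(c,uv,45) for uv in [(285.3,76),(284.2,172),(283.5,250),(282.8,322)]]
for p in P: print(p.round(1))
print('w',[(onz(c,(b,v),45)-onz(c,(a,v),45))[0].round(2) for a,b,v in [(275.3,295,76),(274.9,293.5,172),(275,292.2,250)]])
d=P[-1]-P[0];print(np.degrees(np.arctan2(d[1],d[0]))-180)
for uv,z in [((285.3,66),45),((283.8,213),45),((283.7,220),45),((283,345),45)]: print(onz(c,uv,z).round(1))
```

```text
[ 592.4 -160.5   45. ]
[ 587.2 -237.5   45. ]
[ 582.7 -308.3   45. ]
[ 577.9 -382.2   45. ]
w [np.float64(15.72), np.float64(15.83), np.float64(15.54)]
-273.73315488799665
[ 592.8 -153.    45. ]
[ 584.9 -273.7   45. ]
[ 584.5 -280.1   45. ]
[ 576.7 -407.9   45. ]
```

Call:
step_arm(
  plan=[
    [0.03,0.07,-0.4,0,0,-0.001,-1],
    [0.03,0.07,-0.8,0,0,-0.001,-1],
    [0.03,0.07,-1,0,0,-0.001,-1],
  ],
)

```text
time: 2.0
ee_pos: [585.5, -252.8, 70.8]
ee_rot: [0.024, 0.707, -0.023, 0.706]
force: [-0.5, -0.5, -0.0]
width: 1.0
```

Call:
step_arm(
  plan=[
    [0,0,-0.2,0,0,0,-1],
    [0,0,-0.4,0,0,0,-1],
    [0,0,-0.46,0,0,0,-1],
    [0,0,-0.46,0,0,0,-1],
  ],
)

```text
time: 2.4
ee_pos: [586.4, -252.9, 26.8]
ee_rot: [0.023, 0.707, -0.023, 0.707]
force: [0.3, 0.0, 0.5]
width: 1.004
```

Run:
```python
from h import *
from station import ctrl
st=ctrl.read_state();print(st['time'],st['ee_pos'],st['force'],st['wrist_torque'])
im=ctrl.read_camera('wrist'); cv2.imwrite("pics/w2.png",im[:,:,::-1])
```

```text
2.4 [ 586.40205631 -252.86327996   26.81691819] [0.29431405 0.02967751 0.47925819] [ 0.00170922 -0.08576269  0.00053031]
```

View pics/w2.png

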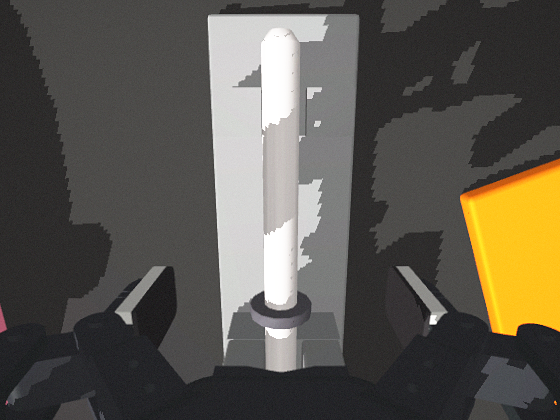

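Run:
```python
from h import *
from station import ctrl
c=ctrl.get_calibration('wrist')
st=ctrl.read_state()
r=R.from_quat(st['ee_rot'])
for l in [(-19,0,0),(-19,11,0),(-19,-11,0),(-19,11,42),(-19,-11,42),(-32,11,42),(-32,-11,42),(-13,11,42),(-13,-11,42),(-19-13-10,11,42)]:
    print(l,proj(c,st['ee_pos']+r.apply(l)).round(0))
for uv in [(281,28),(280,306)]: print(onz(c,uv,45).round(1))
for v in (100,160,200,250):
    g=cv2.imread('pics/w2.png')[v,240:330].mean(1).astype(int); print(v,g[15:65].tolist())
```

```text
(-19, 0, 0) [[281. 264.]]
(-19, 11, 0) [[281. 242.]]
(-19, -11, 0) [[281. 286.]]
(-19, 11, 42) [[372. 242.]]
(-19, -11, 42) [[368. 286.]]
(-32, 11, 42) [[379. 253.]]
(-32, -11, 42) [[375. 299.]]
(-13, 11, 42) [[368. 238.]]
(-13, -11, 42) [[365. 280.]]
(-42, 11, 42) [[386. 262.]]
[ 593.8 -151.9   45. ]
[ 585.2 -275.8   45. ]
100 [214, 215, 217, 216, 215, 218, 132, 255, 255, 254, 254, 255, 255, 255, 255, 255, 255, 255, 255, 255, 255, 255, 255, 254, 254, 254, 254, 253, 253, 252, 251, 250, 248, 245, 241, 237, 232, 224, 213, 203, 191, 180, 172, 163, 146, 129, 127, 127, 129, 126]
160 [215, 215, 214, 214, 213, 215, 215, 229, 165, 167, 165, 173, 186, 189, 188, 187, 188, 186, 186, 191, 195, 196, 199, 194, 192, 194, 194, 196, 193, 194, 191, 189, 189, 189, 188, 188, 186, 185, 185, 183, 182, 167, 164, 148, 126, 129, 127, 126, 125, 131]
200 [215, 214, 212, 211, 214, 216, 216, 214, 177, 167, 173, 173, 181, 187, 186, 184, 188, 190, 189, 188, 188, 195, 193, 194, 194, 198, 193, 197, 196, 194, 186, 190, 193, 188, 189, 189, 184, 183, 185, 184, 177, 163, 150, 199, 212, 212, 213, 213, 212, 215]
250 [212, 210, 210, 214, 211, 212, 211, 208, 207, 255, 255, 255, 255, 255, 255, 255, 255, 255, 255, 254, 254, 255, 254, 255, 254, 254, 254, 253, 252, 251, 249, 247, 242, 239, 231, 225, 181, 189, 195, 181, 169, 157, 166, 211, 212, 212, 215, 218, 124, 123]
```

Call:
step_arm(
  plan=[
    [0,0,0,0,0,0,1],
    [0,0,0,0,0,0,1],
    [0,0,0,0,0,0,1],
    [0,0,0,0,0,0,1],
    [0,0,0,0,0,0,1],
    [0,0,0,0,0,0,1],
    [0,0,0,0,0,0,1],
    [0,0,0,0,0,0,1],
  ],
  squeeze=60,
)

```text
time: 3.25
ee_pos: [586.7, -251.8, 26.0]
ee_rot: [0.023, 0.707, -0.023, 0.707]
force: [0.6, -0.4, -0.4]
width: -0.003
```

Run:
```python
from h import *
from station import ctrl
st=ctrl.read_state();print(st['time'],st['ee_pos'],st['width'],st['force'],st['wrist_torque'])
im=ctrl.read_camera('wrist'); cv2.imwrite("pics/w3.png",im[:,:,::-1])
```

```text
3.25 [ 586.66960913 -251.78770042   25.9897975 ] -0.0025958781511208734 [ 0.62680034 -0.36046068 -0.36053011] [-0.00903727  0.05302706  0.03054246]
```

View pics/w3.png

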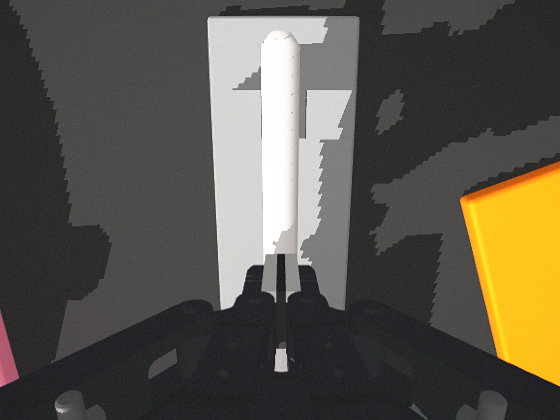

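Run:
```python
from h import *
from station import ctrl
im=cv2.imread('pics/w3.png');crop(im,220,220,340,380,5,'pics/w3a.png')
im=ctrl.read_camera('scene')[:,:,::-1]; cv2.imwrite("pics/s3.png",im);crop(im,150,110,290,240,5,'pics/s3a.png')
c=ctrl.get_calibration('wrist')
st=ctrl.read_state();print(st['width'])
r=R.from_quat(st['ee_rot'])
for l in [(-19,0,0),(0,0,0),(-8,11,0),(-19,11,0),(-30,11,0),(-30,11,8),(-19,11,8),(-8,11,8)]:
    print(l,proj(c,st['ee_pos']+r.apply(l)).round(0))
```

```text
-0.004027136974315724
(-19, 0, 0) [[281. 264.]]
(0, 0, 0) [[281. 250.]]
(-8, 11, 0) [[281. 235.]]
(-19, 11, 0) [[281. 242.]]
(-30, 11, 0) [[281. 251.]]
(-30, 11, 8) [[299. 251.]]
(-19, 11, 8) [[298. 242.]]
(-8, 11, 8) [[297. 235.]]
```

View pics/w3a.png

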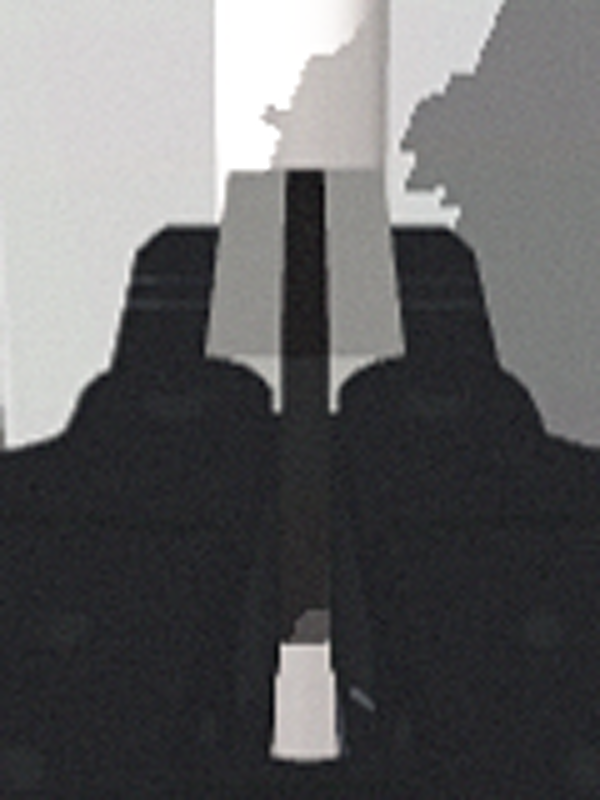

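View pics/s3a.png

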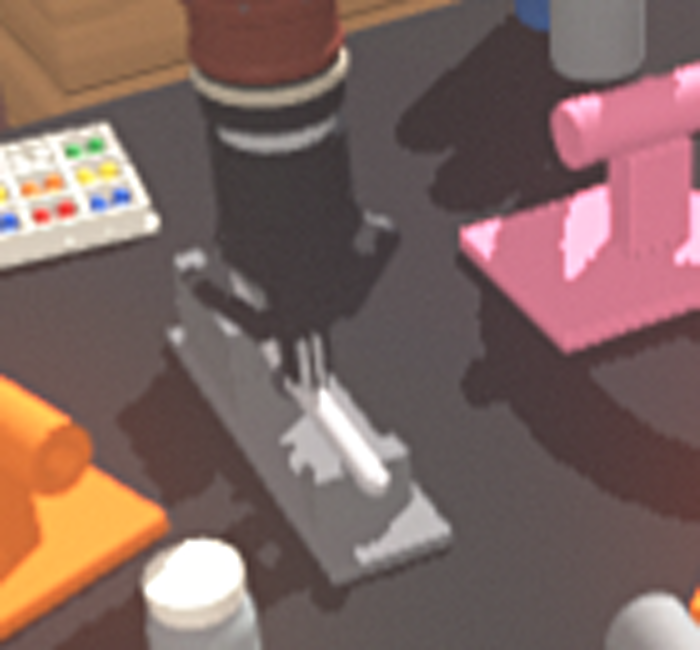

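Run:
```python
from h import *
from station import ctrl
st=ctrl.read_state();s=ctrl.get_calibration('scene');c=ctrl.get_calibration('wrist')
r=R.from_quat(st['ee_rot'])
print(st['ee_pos'],r.as_matrix().round(3))
for dz in (0,10,20,30,40): print(dz,((proj(s,st['ee_pos']+[0,0,dz])-[150,110])*5).round(0),((proj(s,st['ee_pos']+[0,11,dz])-[150,110])*5).round(0))
# pad tip front edges in wrist: cols at row 254
rs=[ray(c,(281,254)),ray(s,(150+318/5,110+390/5))]
print(tri(rs))
im=cv2.imread('pics/s3a.png');crop(im,240,280,420,520,3,'pics/s3b.png')
o,d=ray(c,(281,254));t=(-252+11-o[1])/d[1];print('z of pad front bottom if at y=-241:',o+d*t)
```

```text
[ 586.70202763 -251.82183117   26.02862006] [[ 0.     0.065  0.998]
 [-0.     0.998 -0.065]
 [-1.    -0.     0.   ]]
0 [[310. 421.]] [[319. 431.]]
10 [[309. 408.]] [[317. 417.]]
20 [[307. 395.]] [[315. 404.]]
30 [[305. 381.]] [[314. 390.]]
40 [[304. 367.]] [[312. 376.]]
[ 585.84725757 -241.27744911   55.82939248]
z of pad front bottom if at y=-241: [ 587.57847401 -241.           59.25330385]
```

View pics/s3b.png

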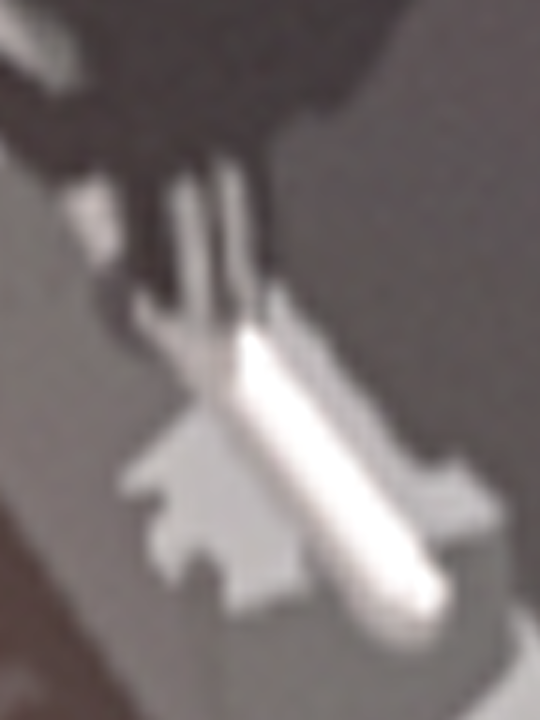

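The pads shut fully (width about 0) without catching the rod. Both cameras put the pad tips near z≈55, about 29 mm above the reported TCP. I'll open and go lower while watching the force.

Call:
step_arm(
  plan=[
    [0,0,0,0,0,0,-1],
    [0,0,0,0,0,0,-1],
    [0,0,0,0,0,0,-1],
    [0,0,0,0,0,0,-1],
    [0,0,0,0,0,0,-1],
    [0,0,0,0,0,0,-1],
    [0,0,0,0,0,0,-1],
  ],
)

```text
time: 4.05
ee_pos: [586.7, -251.8, 26.1]
ee_rot: [0.023, 0.707, -0.023, 0.707]
force: [0.1, -0.3, -0.5]
width: 1.004
```

Call:
step_arm(
  plan=[
    [0,0,-0.08,0,0,0,-1],
    [0,0,-0.16,0,0,0,-1],
    [0,0,-0.2,0,0,0,-1],
    [0,0,-0.2,0,0,0,-1],
  ],
)

```text
time: 4.45
ee_pos: [585.9, -251.3, 4.6]
ee_rot: [0.023, 0.707, -0.023, 0.706]
force: [-1.2, 0.1, -0.4]
width: 0.999
```

Run:
```python
from h import *
from station import ctrl
st=ctrl.read_state();print(st['time'],st['ee_pos'],st['width'],st['force'])
im=ctrl.read_camera('scene')[:,:,::-1]; cv2.imwrite("pics/s4.png",im);crop(im,150,110,290,240,5,'pics/s4a.png')
im=ctrl.read_camera('wrist'); cv2.imwrite("pics/w4.png",im[:,:,::-1])
```

```text
4.45 [ 585.91335241 -251.29620299    4.6369983 ] 0.9990784074256966 [-1.2410359   0.0526773  -0.44815103]
```

View pics/s4a.png

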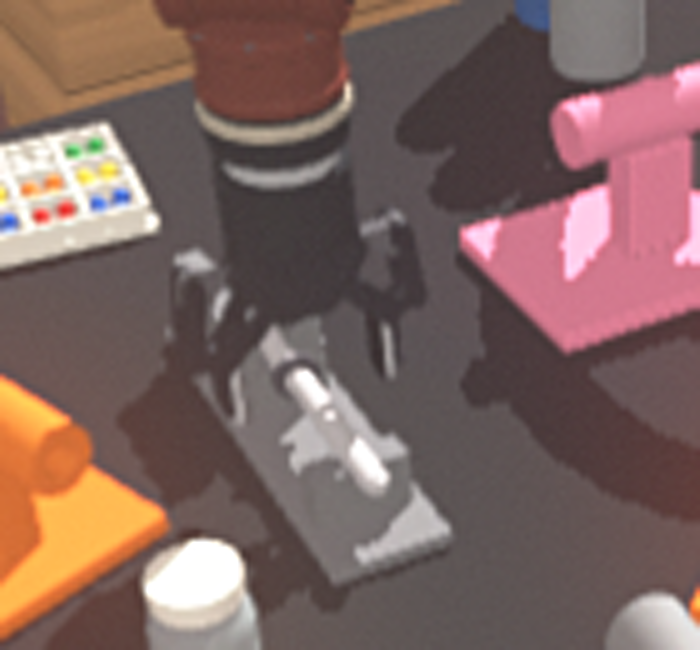

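View pics/w4.png

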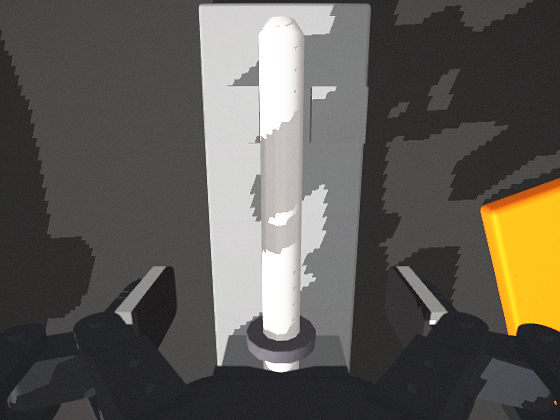

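Run:
```python
from h import *
from station import ctrl
s=ctrl.get_calibration('scene');c=ctrl.get_calibration('wrist')
for a,b in [((175,267),(150+390/5,110+372/5)),((388,267),(150+390/5,110+372/5)),((388,267),(150+235/5,110+420/5)),((175,267),(150+235/5,110+420/5))]:
    o=[ray(c,a),ray(s,b)];p=tri(o);print(p.round(1),[np.linalg.norm(np.cross(p-q,d)).round(1) for q,d in o])
# height of rod by width in wrist pic
im=cv2.imread('pics/w4.png')
for v in (60,150,180,220,280): print(v,im[v,250:312].mean(1).astype(int).tolist())
```

```text
[ 542.1 -238.3   51.1] [np.float64(4.0), np.float64(4.0)]
[ 587.3 -187.1  120.3] [np.float64(28.7), np.float64(28.7)]
[ 632.3 -248.3   47.1] [np.float64(2.6), np.float64(2.6)]
[ 598.9 -229.4   72.9] [np.float64(42.8), np.float64(42.8)]
60 [214, 213, 210, 216, 212, 213, 213, 192, 180, 255, 255, 254, 254, 254, 255, 255, 255, 255, 255, 255, 255, 255, 255, 255, 255, 255, 255, 255, 254, 254, 254, 254, 254, 253, 253, 252, 252, 251, 250, 249, 247, 244, 239, 236, 232, 226, 219, 208, 196, 190, 180, 167, 166, 159, 124, 129, 127, 128, 128, 126, 125, 128]
150 [213, 215, 213, 215, 215, 216, 214, 212, 216, 220, 175, 164, 166, 165, 172, 180, 185, 187, 191, 187, 188, 191, 189, 184, 192, 193, 193, 199, 198, 193, 194, 193, 196, 200, 196, 194, 192, 189, 191, 186, 188, 188, 189, 184, 186, 184, 188, 183, 182, 172, 167, 163, 145, 125, 128, 126, 126, 122, 128, 124, 125, 128]
180 [211, 214, 211, 218, 194, 127, 126, 127, 125, 125, 128, 163, 169, 166, 168, 179, 184, 187, 190, 189, 186, 187, 189, 188, 191, 192, 194, 197, 193, 191, 194, 196, 193, 196, 197, 193, 193, 187, 188, 189, 190, 188, 188, 185, 184, 189, 183, 187, 175, 168, 166, 158, 130, 124, 129, 129, 125, 125, 127, 126, 126, 125]
220 [213, 213, 209, 212, 214, 183, 123, 117, 117, 115, 168, 161, 164, 165, 170, 177, 182, 185, 179, 255, 255, 255, 255, 255, 255, 255, 255, 255, 254, 254, 254, 254, 253, 253, 252, 253, 254, 197, 190, 187, 190, 187, 187, 185, 184, 186, 184, 178, 172, 163, 154, 185, 214, 215, 214, 214, 213, 214, 213, 213, 211, 209]
280 [210, 210, 208, 211, 211, 211, 211, 212, 210, 210, 210, 207, 255, 255, 254, 255, 255, 255, 255, 255, 255, 255, 255, 255, 254, 254, 255, 255, 254, 254, 254, 254, 253, 252, 252, 251, 249, 247, 245, 240, 234, 231, 223, 212, 204, 194, 184, 174, 161, 154, 181, 213, 211, 209, 211, 212, 213, 210, 209, 211, 214, 215]
```

Call:
step_arm(
  plan=[
    [0,0,-0.05,0,0,0,-1],
    [0,0,-0.09,0,0,0,-1],
    [0,0,-0.09,0,0,0,-1],
  ],
)

```text
time: 4.85
ee_pos: [586.3, -251.5, -3.8]
ee_rot: [0.023, 0.707, -0.023, 0.706]
force: [0.4, -0.1, 0.2]
width: 0.999
```

Call:
step_arm(
  plan=[
    [0,0,0,0,0,0,1],
    [0,0,0,0,0,0,1],
    [0,0,0,0,0,0,1],
    [0,0,0,0,0,0,1],
    [0,0,0,0,0,0,1],
    [0,0,0,0,0,0,1],
    [0,0,0,0,0,0,1],
    [0,0,0,0,0,0,1],
  ],
  squeeze=60,
)

```text
time: 5.65
ee_pos: [586.8, -251.9, -2.7]
ee_rot: [0.023, 0.707, -0.023, 0.707]
force: [-0.8, 1.1, 3.6]
width: 0.173
```

Run:
```python
from h import *
from station import ctrl
st=ctrl.read_state();print(st['time'],st['ee_pos'],st['width'],st['force'],st['wrist_torque'])
im=ctrl.read_camera('wrist'); cv2.imwrite("pics/w5.png",im[:,:,::-1])
```

```text
5.65 [ 586.82947879 -251.90847609   -2.69115501] 0.1734547249730165 [-0.82310207  1.13525456  3.62902706] [ 0.13472297  0.17226505 -0.04486209]
```

View pics/w5.png

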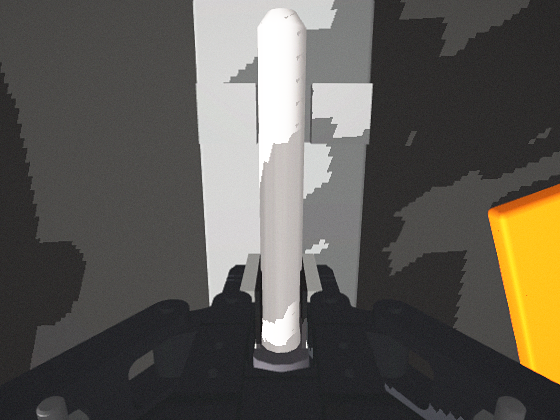

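Call:
step_arm(
  plan=[
    [0,0,0,0,0,0,-0.4],
    [0,0,0,0,0,0,-0.4],
    [0,0,0,0,0,0,-0.4],
    [0,0,0,0,0,0,-0.4],
    [0.006,0.09,0,0,0,0,-0.4],
    [0.012,0.18,0,0,0,0,-0.4],
    [0.012,0.18,0,0,0,0,-0.4],
    [0.012,0.18,0,0,0,0,-0.4],
  ],
)

```text
time: 6.5
ee_pos: [588.0, -233.3, -2.9]
ee_rot: [0.023, 0.707, -0.023, 0.707]
force: [0.3, 0.3, -0.0]
width: 0.7
```

Call:
step_arm(
  plan=[
    [0,0,0,0,0,0,1],
    [0,0,0,0,0,0,1],
    [0,0,0,0,0,0,1],
    [0,0,0,0,0,0,1],
    [0,0,0,0,0,0,1],
    [0,0,0,0,0,0,1],
    [0,0,0,0,0,0,1],
  ],
  squeeze=80,
)

```text
time: 7.2
ee_pos: [588.0, -234.1, -2.8]
ee_rot: [0.023, 0.707, -0.023, 0.707]
force: [-0.6, -1.0, 2.7]
width: 0.164
```

Run:
```python
from h import *
from station import ctrl
st=ctrl.read_state();print(st['time'],st['ee_pos'],st['width'],st['force'],st['wrist_torque'])
im=ctrl.read_camera('wrist'); cv2.imwrite("pics/w6.png",im[:,:,::-1])
```

```text
7.2 [ 588.00245525 -234.08287393   -2.75237918] 0.16423534492566896 [-0.57110508 -1.02200813  2.70787811] [-0.20903227  0.12294409 -0.01410019]
```

Call:
step_arm(
  plan=[
    [0,0,0.1,0,0,0,1],
    [0,0,0.3,0,0,0,1],
    [0,0,0.6,0,0,0,1],
    [0,0,0.9,0,0,0,1],
    [0,0,1,0,0,0,1],
    [0,0,1,0,0,0,1],
    [0,0,1,0,0,0,1],
  ],
)

```text
time: 7.95
ee_pos: [587.3, -233.4, 95.6]
ee_rot: [0.023, 0.707, -0.023, 0.706]
force: [0.1, -0.3, -1.6]
width: 0.16
```

Run:
```python
from h import *
from station import ctrl
st=ctrl.read_state();print(st['time'],st['ee_pos'],st['width'],st['force'],st['wrist_torque'])
im=ctrl.read_camera('wrist'); cv2.imwrite("pics/w7.png",im[:,:,::-1])
a=cv2.imread('pics/w6.png')
cv2.imwrite('pics/w67.png',np.hstack([a[:,200:360],im[:,200:360,::-1]]))
```

```text
7.95 [ 587.34836207 -233.41236206   95.5525109 ] 0.15973471528241798 [ 0.10083407 -0.29486433 -1.63902438] [ 0.02919184 -0.00915383 -0.04437639]
```

View pics/w67.png

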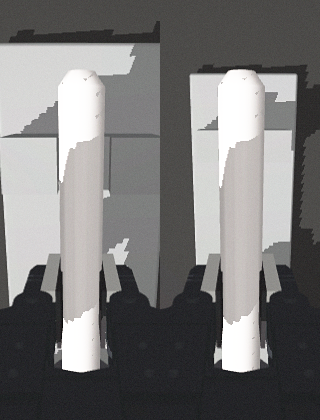

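Call:
step_arm(
  plan=[
    [0,0.2,0.3,0,0,0,1],
    [-0.04,0.5,0.6,0,0,0,1],
    [-0.08,0.8,0.7,0,0,0,1],
    [-0.1,1,0.75,0,0,0,1],
  ],
)

```text
time: 8.4
ee_pos: [577.6, -132.1, 171.9]
ee_rot: [0.023, 0.707, -0.022, 0.707]
force: [0.4, 0.1, -1.3]
width: 0.161
```

Call:
step_arm(
  plan=[
    [-0.02,0.3,0,0,0,0,1],
    [-0.05,0.7,0,0,0,0,1],
    [-0.08,1,0,0,0,0,1],
    [-0.08,1,0,0,0,0,1],
    [-0.08,1,0,0,0,0,1],
  ],
)

```text
time: 8.9
ee_pos: [569.3, -33.3, 170.4]
ee_rot: [0.022, 0.707, -0.022, 0.706]
force: [0.4, -1.0, -1.5]
width: 0.158
```

Run:
```python
from h import *
from station import ctrl
import pickle
for i in range(3):
    st=ctrl.read_state();print(st['time'],st['ee_pos'],st['width'],st['force'])
    c=ctrl.get_calibration('wrist');im=ctrl.read_camera('wrist')
cv2.imwrite("pics/w8.png",im[:,:,::-1]);pickle.dump((c,st),open('w8.pkl','wb'))
```

```text
8.9 [569.31184677 -33.31816057 170.41904699] 0.1584872018352242 [ 0.36409812 -0.98047975 -1.51253245]
8.95 [569.49097144 -34.08933082 170.67696807] 0.16316902885278778 [-0.37843107 -0.64472127 -1.87637269]
9.0 [569.57303086 -34.53083632 170.89415687] 0.16316328489086265 [ 0.83443285 -0.68659756 -1.41898274]
```

View pics/w8.png

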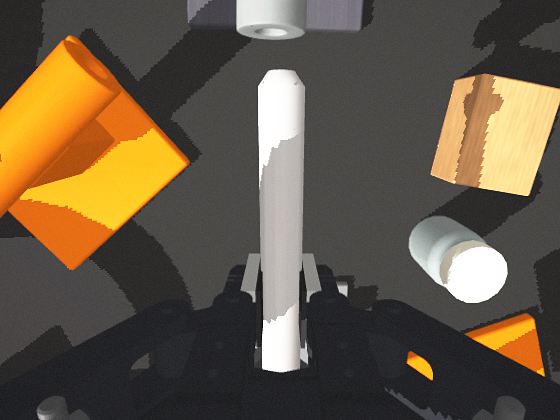

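Run:
```python
from h import *
im=cv2.imread('pics/w8.png');crop(im,180,0,370,110,4,'pics/w8a.png')
```

```text
(no output)
```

View pics/w8a.png

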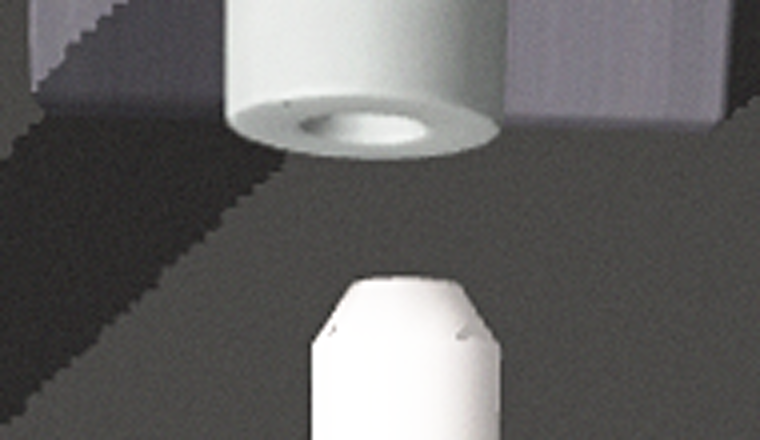

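Call:
step_arm(
  plan=[
    [0,0.2,0,0,0,0,1],
    [0,0.3,0,0,0,0,1],
    [0,0.3,0,0,0,0,1],
    [0,0.3,0,0,0,0,1],
    [0,0.3,0,0,0,0,1],
  ],
)

```text
time: 9.55
ee_pos: [570.0, -4.5, 172.0]
ee_rot: [0.023, 0.707, -0.023, 0.707]
force: [-0.7, 0.1, -1.1]
width: 0.16
```

Run:
```python
from h import *
from station import ctrl
import pickle
L=[]
for i in range(4):
    st=ctrl.read_state();L.append(st['ee_pos']);print(st['time'],st['ee_pos'],st['force'])
    c=ctrl.get_calibration('wrist');im=ctrl.read_camera('wrist')
print(np.mean(L,0))
cv2.imwrite("pics/w9.png",im[:,:,::-1]);pickle.dump((c,st),open('w9.pkl','wb'))
crop(im[:,:,::-1],160,0,370,140,3.8,'pics/w9a.png')
```

```text
9.55 [569.95910391  -4.48530772 171.9642438 ] [-0.73412686  0.09814906 -1.07272179]
9.6 [569.96207776  -4.45965252 172.00056259] [-0.10785398 -0.32340114 -2.35592907]
9.65 [569.93865821  -4.38306106 171.98592639] [-0.89872755  0.45238378 -1.54174736]
9.7 [569.93004038  -4.30774429 171.99239619] [ 0.0219733   1.14531385 -1.66161694]
[569.94747006  -4.4089414  171.98578224]
```

View pics/w9a.png

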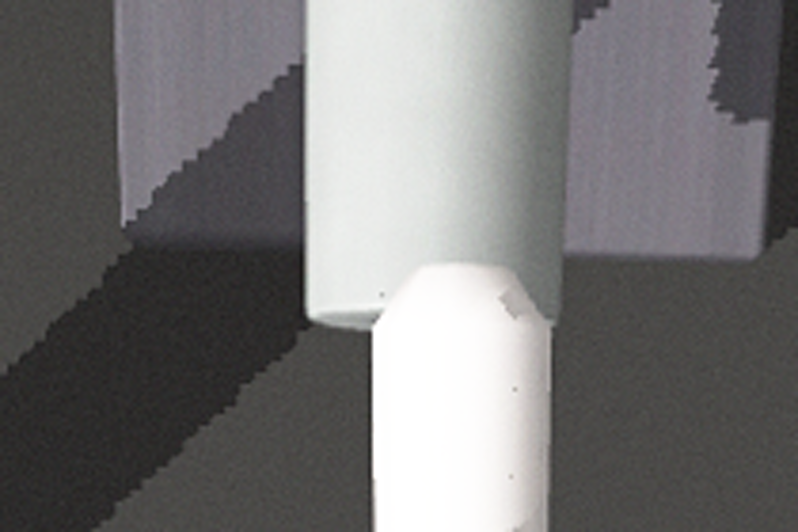

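Run:
```python
from h import *
import pickle
c8,s8=pickle.load(open('w8.pkl','rb'));c9,s9=pickle.load(open('w9.pkl','rb'))
for uv in [(271.4,31.8),(271.1,29.6)]: print('mouth w8',onz(c8,uv,110).round(2))
im=cv2.imread('pics/w9.png').astype(float)
im=cv2.GaussianBlur(im,(0,0),1)
L=[];Rr=[]
for v in range(2,76,3):
    row=im[v].mean(1); gch=im[v,:,1]-im[v,:,0]  # green-blue contrast: base purplish, tube greenish
    f=gch; 
    a=f[225:255]; b=f[296:322]
    if v in(2,38,74): print(v,row[225:255].astype(int).tolist(),row[296:322].astype(int).tolist())
    L.append((225+np.argmax(np.diff(a))+.5,v));Rr.append((296+np.argmin(np.diff(b))+.5,v))
print(L[::4],Rr[::4])
l=np.polyfit([p[1] for p in L],[p[0] for p in L],1);r_=np.polyfit([p[1] for p in Rr],[p[0] for p in Rr],1)
print(l,r_)
P=[onz(c9,((np.polyval(l,v)+np.polyval(r_,v))/2,v),110) for v in (2,40,75)]
print(np.round(P,2)); d=P[0]-P[2]; print('tube ang',np.degrees(np.arctan2(d[1],d[0])))
# rod axis in w9
Q=[]
for v in (100,130,160,190,220,240):
    row=im[v].mean(1); print(v,row[250:272].astype(int).tolist(),row[292:312].astype(int).tolist())
```

```text
mouth w8 [571.56  82.55 110.  ]
mouth w8 [571.46  83.8  110.  ]
2 [125, 125, 127, 128, 128, 127, 127, 128, 129, 129, 128, 126, 124, 124, 134, 163, 198, 219, 225, 226, 227, 228, 229, 230, 231, 232, 232, 232, 232, 232] [146, 142, 137, 132, 127, 122, 118, 115, 112, 111, 109, 107, 104, 98, 88, 77, 72, 71, 71, 75, 86, 96, 100, 104, 113, 121]
38 [71, 71, 72, 73, 73, 73, 72, 73, 74, 75, 75, 74, 72, 74, 97, 149, 199, 221, 227, 229, 230, 231, 231, 232, 233, 234, 234, 233, 234, 234] [139, 133, 129, 124, 119, 115, 112, 111, 109, 108, 106, 105, 106, 114, 123, 127, 128, 127, 127, 127, 126, 127, 128, 129, 128, 127]
74 [42, 43, 43, 42, 42, 42, 41, 41, 42, 42, 42, 42, 42, 45, 70, 130, 190, 221, 229, 230, 231, 232, 233, 234, 234, 234, 234, 234, 235, 235] [151, 136, 125, 118, 116, 114, 113, 111, 110, 107, 101, 90, 78, 73, 72, 72, 72, 72, 71, 72, 72, 73, 73, 73, 72, 71]
[(np.float64(240.5), 2), (np.float64(239.5), 14), (np.float64(239.5), 26), (np.float64(239.5), 38), (np.float64(239.5), 50), (np.float64(239.5), 62), (np.float64(239.5), 74)] [(np.float64(310.5), 2), (np.float64(309.5), 14), (np.float64
[... 779 characters left out ...]
85, 183, 183] [184, 183, 183, 182, 181, 180, 178, 175, 169, 162, 151, 125, 93, 76, 74, 74, 74, 73, 72, 72]
190 [74, 73, 73, 73, 73, 74, 73, 74, 87, 115, 144, 158, 163, 166, 173, 178, 181, 182, 182, 182, 183, 183] [183, 182, 182, 182, 181, 179, 177, 172, 165, 157, 139, 107, 83, 74, 73, 73, 73, 74, 74, 73]
220 [73, 73, 73, 73, 73, 73, 74, 74, 79, 100, 135, 156, 162, 165, 171, 177, 180, 181, 182, 183, 183, 182] [182, 181, 180, 179, 179, 177, 174, 168, 161, 149, 124, 93, 76, 72, 73, 74, 74, 73, 73, 73]
240 [73, 73, 73, 73, 73, 73, 73, 73, 75, 91, 123, 150, 161, 166, 170, 176, 180, 181, 180, 181, 182, 182] [182, 180, 180, 179, 178, 176, 172, 165, 157, 141, 112, 86, 75, 73, 73, 72, 72, 72, 72, 72]
```

Run:
```python
from h import *
import pickle
c8,s8=pickle.load(open('w8.pkl','rb'));c9,s9=pickle.load(open('w9.pkl','rb'))
for dz in (-2,0,2):
  P=[onz(c9,uv,110+dz) for uv in [(275.3,2),(274.6,38),(273.75,74)]]
  d=P[0]-P[2]; print(dz,np.round(P,2).tolist(),'ang',np.degrees(np.arctan2(d[1],d[0])))
w=[(onz(c9,(b,v),110)-onz(c9,(a,v),110))[0] for a,b,v in [(240.4,310.2,2),(240,309.2,38),(240.2,307.3,74)]];print('tube w at 110',w)
r=R.from_quat(s9['ee_rot']);print('tool',r.as_matrix().round(4),s9['ee_pos'])
for uv in [(281.05,100),(281.05,240),(281,70)]: print('rod',onz(c9,uv,220).round(2))
o,d=ray(c8,(271.4,31.8)); print(s8['ee_pos'],R.from_quat(s8['ee_rot']).as_matrix()[:,1].round(4),c8['position'])
# refine bore ellipse w8
im=cv2.imread('pics/w8.png');print(im[24:42,244:300].mean(2).astype(int)[::2].tolist())
```

```text
-2 [[575.46, 129.91, 108.0], [573.65, 109.77, 108.0], [571.67, 88.84, 108.0]] ang 84.73339277459989
0 [[575.45, 129.33, 110.0], [573.65, 109.37, 110.0], [571.69, 88.62, 110.0]] ang 84.73339277459995
2 [[575.44, 128.76, 112.0], [573.66, 108.96, 112.0], [571.71, 88.39, 112.0]] ang 84.73339277459985
tube w at 110 [np.float64(41.68540802891221), np.float64(42.19384159327228), np.float64(41.82021099031567)]
tool [[ 1.000e-04  6.520e-02  9.979e-01]
 [-1.000e-04  9.979e-01 -6.520e-02]
 [-1.000e+00 -1.000e-04  1.000e-04]] [569.93004038  -4.30774429 171.99239619]
rod [574.79  67.67 220.  ]
rod [571.57  17.95 220.  ]
rod [575.38  77.17 220.  ]
[569.57303086 -34.53083632 170.89415687] [ 0.0653  0.9979 -0.    ] [574.21398631  31.67927465 343.02248913]
[[237, 237, 235, 233, 236, 235, 233, 233, 230, 221, 216, 209, 201, 201, 199, 197, 183, 186, 183, 185, 183, 178, 179, 181, 176, 177, 178, 177, 180, 184, 188, 182, 186, 187, 186, 187, 189, 185, 185, 184, 180, 180, 177, 167, 168, 163, 151, 147, 143, 133, 130, 121, 124, 119, 111, 109], [192, 182, 178, 179, 177, 175, 171, 146, 158, 172, 166, 167, 167, 1
[... 1409 characters left out ...]
 161, 165, 164, 160, 166, 167, 167, 166, 170, 169, 172, 176, 178, 182, 185, 186, 183, 190, 187, 186, 191, 181, 179, 175, 174, 174, 170, 171, 171, 171, 170, 166, 166, 166, 165, 161, 159, 160, 156, 160, 142, 119], [43, 41, 41, 39, 37, 39, 37, 57, 80, 78, 82, 87, 93, 116, 138, 141, 160, 168, 165, 167, 168, 163, 166, 166, 168, 163, 164, 161, 161, 160, 164, 160, 160, 162, 164, 163, 166, 165, 162, 161, 157, 163, 160, 163, 161, 141, 139, 118, 115, 100, 83, 74, 73, 67, 70, 71], [45, 41, 42, 43, 46, 38, 41, 62, 71, 72, 74, 70, 72, 70, 71, 65, 70, 69, 67, 69, 71, 69, 72, 72, 72, 67, 72, 73, 71, 74, 73, 72, 75, 69, 72, 72, 73, 73, 70, 70, 70, 68, 65, 68, 74, 70, 73, 71, 69, 69, 72, 68, 71, 69, 72, 74]]
```

Call:
step_arm(
  plan=[
    [-0.04,-0.14,0,0,0,-0.0043,1],
    [-0.082,-0.14,-0.3,0,0,-0.0043,1],
    [-0.082,-0.14,-0.6,0,0,-0.0043,1],
    [-0.082,-0.14,-0.9,0,0,-0.0043,1],
    [-0.082,-0.14,-1,0,0,-0.0043,1],
  ],
)

```text
time: 10.25
ee_pos: [559.5, -18.1, 68.7]
ee_rot: [0.033, 0.708, -0.033, 0.705]
force: [-0.1, -0.1, -1.1]
width: 0.166
```

Call:
step_arm(
  plan=[
    [0,0,-0.1,0,0,0,1],
    [0,0,-0.1,0,0,0,1],
    [0,0,-0.1,0,0,0,1],
    [0,0,-0.1,0,0,0,1],
    [0,0,-0.1,0,0,0,1],
    [0,0,-0.1,0,0,0,1],
  ],
)

```text
time: 10.85
ee_pos: [562.2, -17.9, 62.7]
ee_rot: [0.032, 0.706, -0.032, 0.707]
force: [-0.8, 0.5, -1.4]
width: 0.164
```

Run:
```python
from h import *
from station import ctrl
import pickle
L=[];F=[]
for i in range(4):
    st=ctrl.read_state();L.append(st['ee_pos']);F.append(st['force'])
    c=ctrl.get_calibration('wrist');im=ctrl.read_camera('wrist')
print(st['time'],np.mean(L,0),np.mean(F,0),R.from_quat(st['ee_rot']).as_matrix().round(4))
cv2.imwrite("pics/w10.png",im[:,:,::-1]);pickle.dump((c,st),open('w10.pkl','wb'))
crop(im[:,:,::-1],180,0,380,140,3.8,'pics/w10a.png')
im=ctrl.read_camera('scene')[:,:,::-1]; cv2.imwrite("pics/s10.png",im);crop(im,220,170,340,290,5,'pics/s10a.png')
```

```text
11.0 [561.94253062 -17.85756294  62.42049955] [-0.00832034 -0.05500436 -1.45598886] [[ 3.000e-04  9.150e-02  9.958e-01]
 [-1.000e-04  9.958e-01 -9.150e-02]
 [-1.000e+00 -0.000e+00  3.000e-04]]
```

View pics/w10a.png

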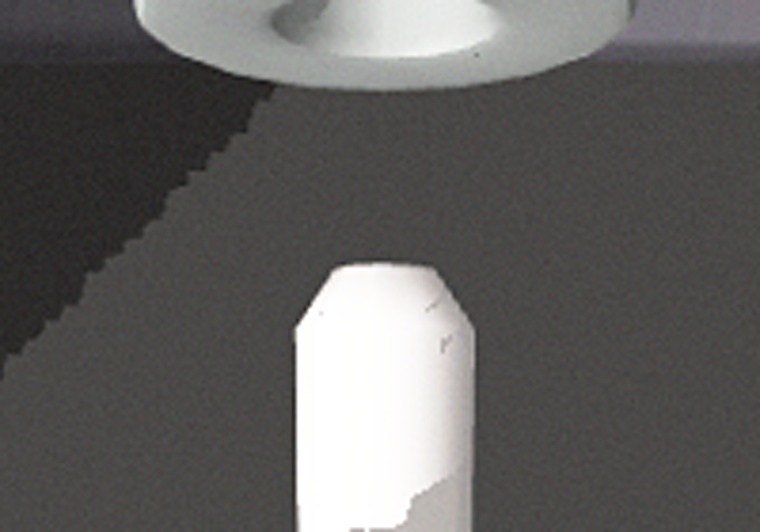

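View pics/s10a.png

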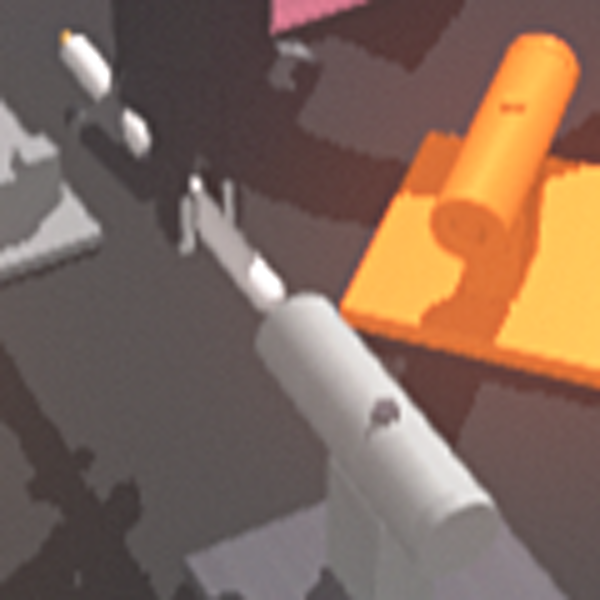

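Call:
step_arm(
  plan=[
    [0.003,0.03,0,0,0,0,1],
    [0.006,0.06,0,0,0,0,1],
    [0.009,0.1,0,0,0,0,1],
    [0.012,0.13,0,0,0,0,1],
    [0.015,0.16,0,0,0,0,1],
    [0.016,0.17,0,0,0,0,1],
    [0.016,0.17,0,0,0,0,1],
  ],
)

```text
time: 11.8
ee_pos: [563.3, -0.6, 62.0]
ee_rot: [0.032, 0.706, -0.032, 0.706]
force: [-0.2, -0.3, -0.4]
width: 0.163
```

```bash
cat > look.py <<'E'
import sys
from h import *
from station import ctrl
n=sys.argv[1]
L=[];F=[];T=[]
for i in range(3):
    st=ctrl.read_state();L.append(st['ee_pos']);F.append(st['force']);T.append(st['wrist_torque'])
    im=ctrl.read_camera('wrist' if i!=1 else 'scene')
    if i==1: sc=im
print(st['time'],np.mean(L,0).round(2),np.mean(F,0).round(2),np.mean(T,0).round(3),round(st['width'],3))
im=im[:,:,::-1];sc=sc[:,:,::-1]
cv2.imwrite(f"pics/w{n}.png",im);cv2.imwrite(f"pics/s{n}.png",sc)
a=cv2.resize(im[0:400,150:410],(390,600));b=cv2.resize(sc[170:290,220:300],(400,600),interpolation=cv2.INTER_CUBIC)
cv2.imwrite(f"pics/ws{n}.png",np.hstack([a,b]))
E
python3 look.py 11
```

```text
11.9 [563.3   -0.75  62.01] [-0.13 -0.03 -1.11] [0.048 0.003 0.009] 0.164
```

View pics/ws11.png

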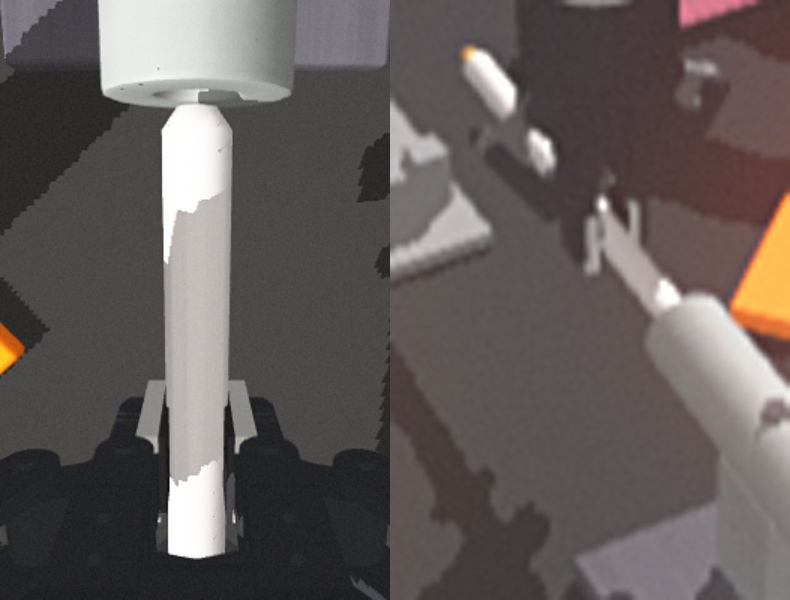

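Run:
```python
from h import *
im=cv2.imread('pics/w11.png');crop(im,205,30,355,100,5,'pics/w11a.png')
```

```text
(no output)
```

View pics/w11a.png

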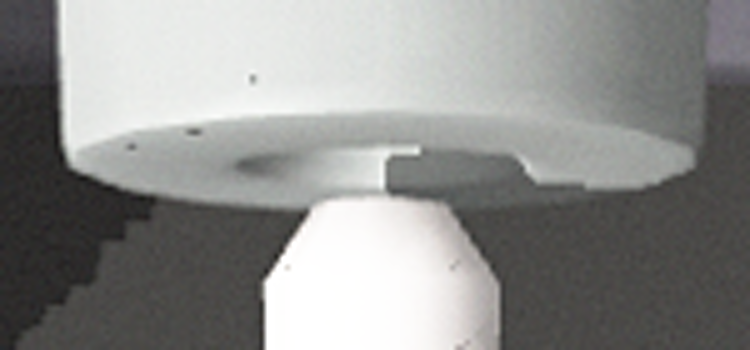

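Call:
step_arm(
  plan=[
    [0.002,0.02,0,0,0,0,1],
    [0.004,0.04,0,0,0,0,1],
    [0.005,0.06,0,0,0,0,1],
    [0.007,0.08,0,0,0,0,1],
    [0.007,0.08,0,0,0,0,1],
  ],
)

```text
time: 12.45
ee_pos: [564.0, 7.5, 62.0]
ee_rot: [0.032, 0.706, -0.032, 0.706]
force: [-0.0, 0.3, -1.3]
width: 0.163
```

```bash
python3 look.py 12
```

```text
12.55 [564.     7.36  62.02] [-0.24  0.47 -1.38] [ 0.057  0.024 -0.01 ] 0.161
```

View pics/ws12.png

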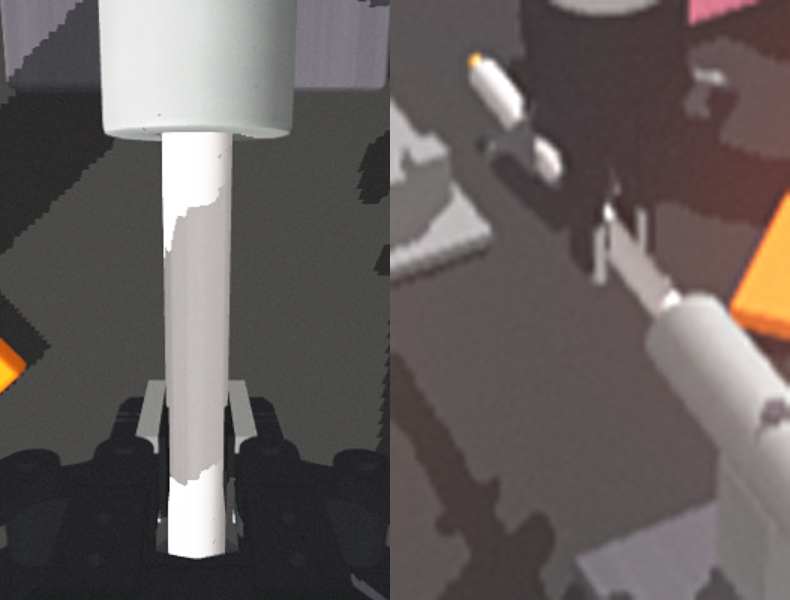

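Call:
step_arm(
  plan=[
    [0.003,0.03,0,0,0,0,1],
    [0.006,0.06,0,0,0,0,1],
    [0.008,0.09,0,0,0,0,1],
    [0.011,0.12,0,0,0,0,1],
    [0.011,0.12,0,0,0,0,1],
  ],
)

```text
time: 13.1
ee_pos: [565.1, 19.7, 62.0]
ee_rot: [0.032, 0.706, -0.032, 0.706]
force: [0.3, 0.0, -1.4]
width: 0.163
```

Call:
step_arm(
  plan=[
    [0.003,0.03,0,0,0,0,1],
    [0.006,0.06,0,0,0,0,1],
    [0.008,0.09,0,0,0,0,1],
    [0.011,0.12,0,0,0,0,1],
    [0.014,0.15,0,0,0,0,1],
    [0.014,0.15,0,0,0,0,1],
    [0.014,0.15,0,0,0,0,1],
  ],
)

```text
time: 13.8
ee_pos: [566.5, 34.2, 62.0]
ee_rot: [0.032, 0.706, -0.032, 0.706]
force: [-0.6, -0.1, -0.9]
width: 0.163
```

```bash
python3 look.py 13
```

```text
13.9 [566.51  34.17  62.03] [-0.42  0.56 -1.13] [ 0.065 -0.014  0.009] 0.161
```

View pics/ws13.png

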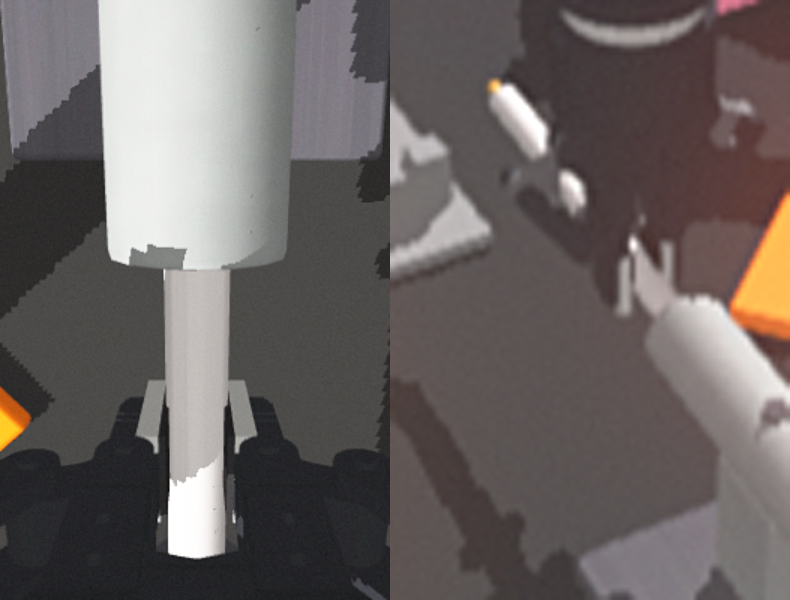

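Call:
step_arm(
  plan=[
    [0.002,0.02,0,0,0,0,1],
    [0.004,0.04,0,0,0,0,1],
    [0.006,0.06,0,0,0,0,1],
    [0.008,0.08,0,0,0,0,1],
    [0.01,0.1,0,0,0,0,1],
    [0.011,0.12,0,0,0,0,1],
  ],
)

```text
time: 14.55
ee_pos: [567.6, 46.4, 62.0]
ee_rot: [0.032, 0.706, -0.032, 0.706]
force: [0.4, 0.5, -1.9]
width: 0.16
```

Call:
step_arm(
  plan=[
    [0.002,0.02,0,0,0,0,1],
    [0.004,0.04,0,0,0,0,1],
    [0.006,0.06,0,0,0,0,1],
    [0.008,0.08,0,0,0,0,1],
    [0.01,0.1,0,0,0,0,1],
    [0.011,0.12,0,0,0,0,1],
    [0.011,0.12,0,0,0,0,1],
    [0.011,0.12,0,0,0,0,1],
  ],
)

```text
time: 15.35
ee_pos: [568.7, 58.2, 62.0]
ee_rot: [0.032, 0.706, -0.032, 0.706]
force: [-0.3, -0.4, -1.4]
width: 0.16
```

```bash
python3 look.py 14
```

```text
15.45 [568.69  58.16  62.02] [-0.03 -0.18 -1.46] [0.036 0.012 0.013] 0.163
```

View pics/ws14.png

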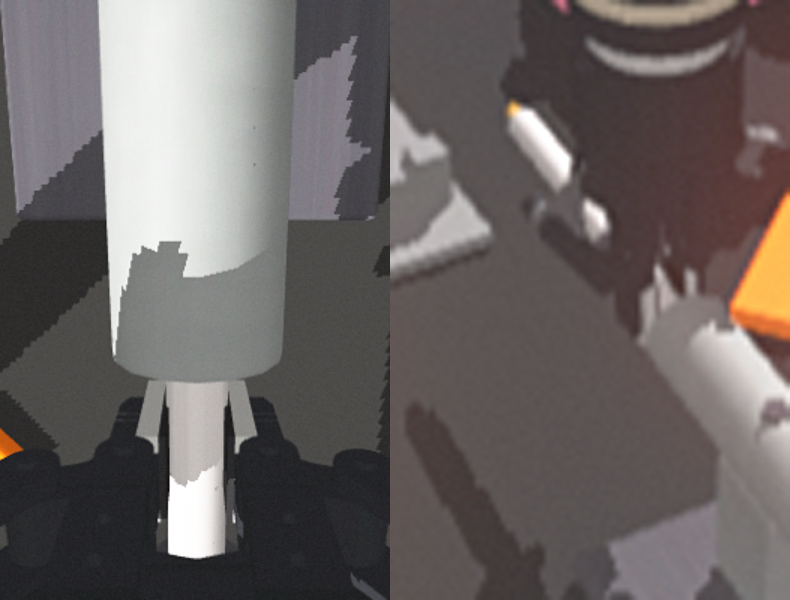

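Call:
step_arm(
  plan=[
    [0,0,0,0,0,0,-0.4],
    [0,0,0,0,0,0,-0.4],
    [0,0,0,0,0,0,-0.4],
    [0,0,0,0,0,0,-0.4],
    [0,0,0,0,0,0,-0.4],
    [0,0,0,0,0,0,-0.4],
    [0,0,0,0,0,0,-0.4],
  ],
)

```text
time: 16.2
ee_pos: [568.7, 58.2, 62.0]
ee_rot: [0.032, 0.706, -0.032, 0.706]
force: [0.7, 0.2, -0.2]
width: 0.699
```

```bash
python3 look.py 15
```

```text
16.3 [568.71  58.16  62.03] [0.15 0.19 0.23] [0.019 0.019 0.018] 0.702
```

View pics/ws15.png

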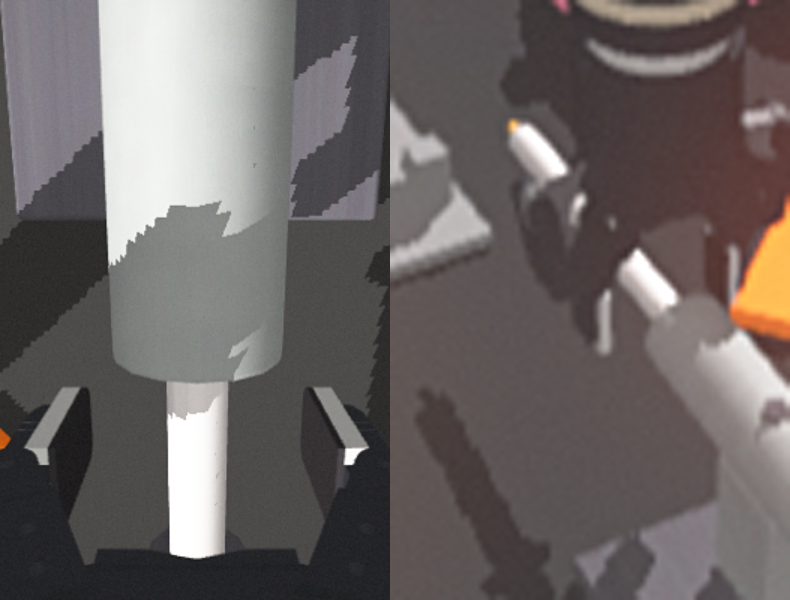

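Call:
step_arm(
  plan=[
    [-0.01,-0.1,0,0,0,0,-0.4],
    [-0.025,-0.27,-0.01,0.001,0,0,-0.4],
    [-0.04,-0.44,-0.03,0.003,0,0,-0.4],
    [-0.055,-0.6,-0.05,0.005,-0.0005,0,-0.4],
    [-0.063,-0.68,-0.055,0.007,-0.0006,0,-0.4],
    [-0.063,-0.68,-0.055,0.007,-0.0006,0,-0.4],
    [-0.063,-0.68,-0.055,0.007,-0.0006,0,-0.4],
  ],
)

```text
time: 17.05
ee_pos: [562.4, -9.8, 56.6]
ee_rot: [0.048, 0.706, -0.017, 0.707]
force: [-0.1, 0.5, -0.1]
width: 0.7
```

```bash
sed -i 's/220:300/200:280/' look.py; python3 look.py 16
python3 - <<'E'
from station import ctrl; from h import *
print(R.from_quat(ctrl.read_state()['ee_rot']).as_matrix().round(3))
E
```

```text
17.15 [562.45  -9.53  56.63] [0.   0.49 0.05] [-0.019  0.002  0.015] 0.7
[[ 0.004  0.091  0.996]
 [ 0.044  0.995 -0.091]
 [-0.999  0.044 -0.   ]]
```

View pics/ws16.png

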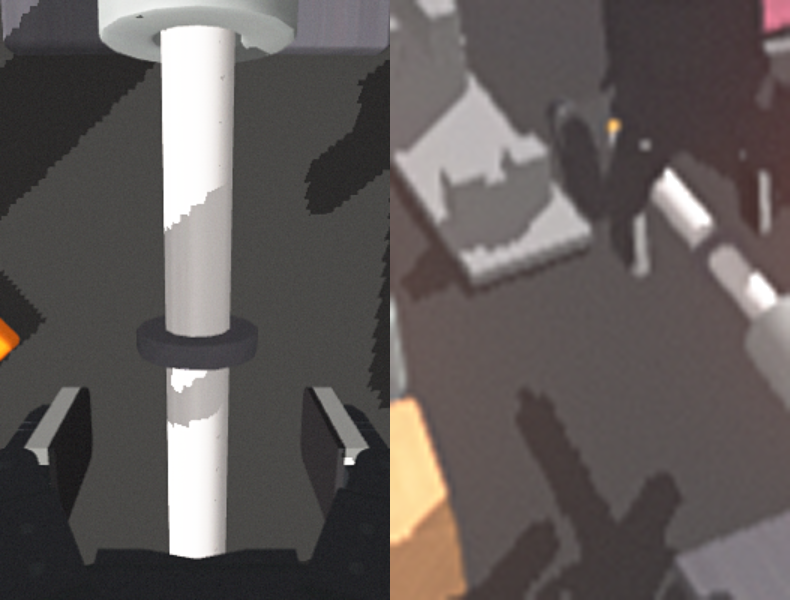

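Call:
step_arm(
  plan=[
    [0,0,0,0,0,0,1],
    [0,0,0,0,0,0,1],
    [0,0,0,0,0,0,1],
    [0,0,0,0,0,0,1],
    [0,0,0,0,0,0,1],
    [0,0,0,0,0,0,1],
  ],
  squeeze=40,
)

```text
time: 17.8
ee_pos: [562.5, -9.6, 56.6]
ee_rot: [0.048, 0.705, -0.017, 0.707]
force: [1.0, 2.4, 0.1]
width: 0.171
```

```bash
python3 look.py 17
```

```text
17.9 [562.47  -9.63  56.57] [0.68 2.65 0.05] [ 0.445 -0.125 -0.056] 0.176
```

View pics/ws17.png

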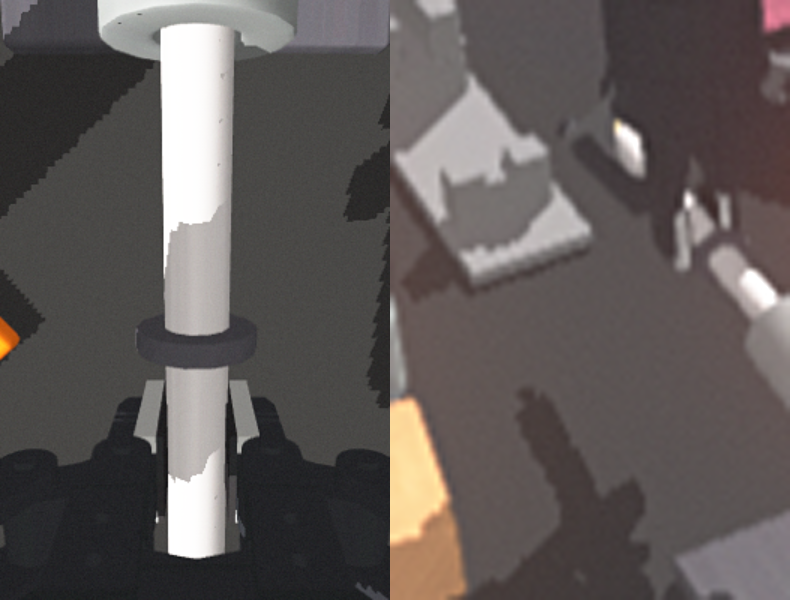

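Call:
step_arm(
  plan=[
    [-0.001,-0.01,0.025,-0.0035,0.0003,0,1],
    [-0.002,-0.02,0.054,-0.007,0.0006,0,1],
    [-0.002,-0.02,0.054,-0.007,0.0006,0,1],
    [-0.002,-0.02,0.054,-0.007,0.0006,0,1],
    [-0.002,-0.02,0.054,-0.007,0.0006,0,1],
  ],
)

```text
time: 18.45
ee_pos: [562.1, -11.8, 61.8]
ee_rot: [0.032, 0.706, -0.032, 0.706]
force: [0.3, 0.2, -2.2]
width: 0.174
```

```bash
python3 look.py 18
python3 - <<'E'
from station import ctrl; from h import *
print(R.from_quat(ctrl.read_state()['ee_rot']).as_matrix().round(3))
E
```

```text
18.55 [562.08 -11.87  61.77] [ 0.04  0.05 -1.95] [-0.034 -0.003  0.003] 0.172
[[-0.     0.092  0.996]
 [ 0.     0.996 -0.092]
 [-1.     0.    -0.   ]]
```

View pics/ws18.png

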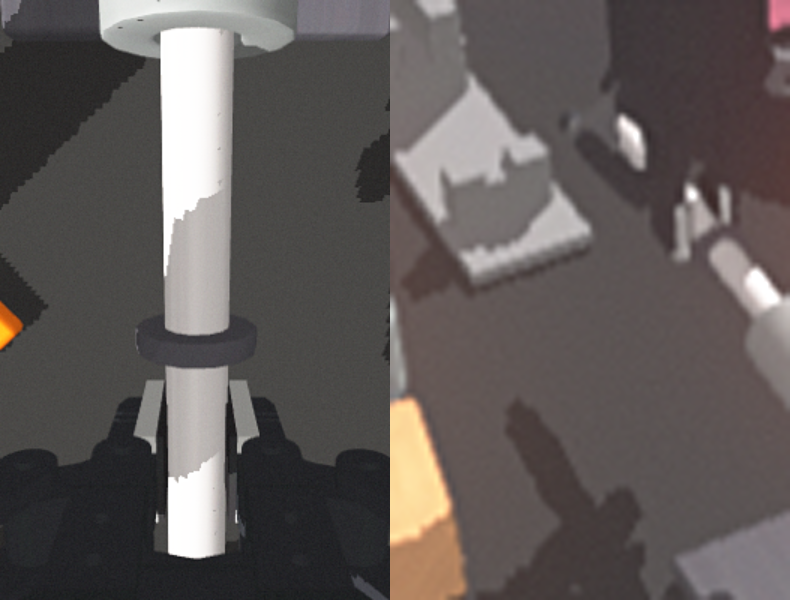

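Call:
step_arm(
  plan=[
    [0.002,0.02,0,0,0,0,1],
    [0.004,0.045,0,0,0,0,1],
    [0.006,0.07,0,0,0,0,1],
    [0.009,0.095,0,0,0,0,1],
    [0.011,0.12,0,0,0,0,1],
    [0.013,0.145,0,0,0,0,1],
    [0.016,0.17,0,0,0,0,1],
    [0.018,0.195,0,0,0,0,1],
    [0.018,0.2,0,0,0,0,1],
  ],
)

```text
time: 19.5
ee_pos: [564.1, 7.2, 62.0]
ee_rot: [0.032, 0.706, -0.034, 0.706]
force: [-1.6, -6.8, -1.0]
width: 0.171
```

Call:
step_arm(
  plan=[
    [0.002,0.02,0,0,0,0,1],
    [0.004,0.045,0,0,0,0,1],
    [0.006,0.07,0,0,0,0,1],
    [0.009,0.095,0,0,0,0,1],
    [0.011,0.12,0,0,0,0,1],
    [0.013,0.145,0,0,0,0,1],
    [0.016,0.17,0,0,0,0,1],
    [0.018,0.195,0,0,0,0,1],
    [0.018,0.2,0,0,0,0,1],
  ],
)

```text
time: 20.4
ee_pos: [565.9, 27.1, 62.0]
ee_rot: [0.032, 0.706, -0.034, 0.706]
force: [-1.5, -6.9, -1.2]
width: 0.174
```

```bash
python3 look.py 19
```

```text
20.5 [565.84  27.13  62.01] [-0.85 -6.7  -1.09] [-1.285  0.167 -0.013] 0.173
```

View pics/ws19.png

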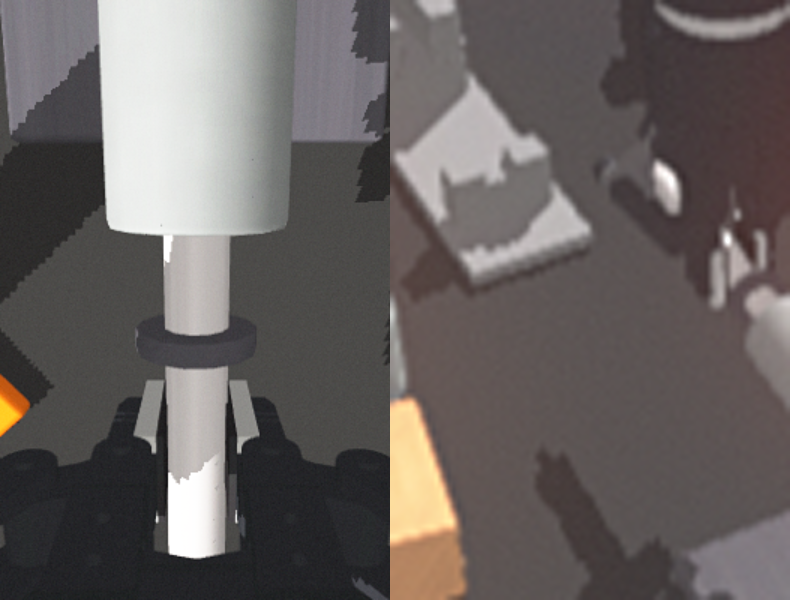

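Call:
step_arm(
  plan=[
    [0.002,0.02,0,0,0,0,1],
    [0.004,0.045,0,0,0,0,1],
    [0.006,0.07,0,0,0,0,1],
    [0.009,0.095,0,0,0,0,1],
    [0.011,0.12,0,0,0,0,1],
    [0.013,0.145,0,0,0,0,1],
    [0.016,0.17,0,0,0,0,1],
    [0.017,0.19,0,0,0,0,1],
    [0.017,0.19,0,0,0,0,1],
  ],
)

```text
time: 21.45
ee_pos: [567.5, 46.3, 62.0]
ee_rot: [0.032, 0.706, -0.033, 0.706]
force: [-0.3, -6.4, -2.1]
width: 0.173
```

```bash
python3 look.py 20;python3 - <<'E'
from h import *
im=cv2.imread('pics/w20.png');crop(im,215,190,345,270,6,'pics/w20a.png')
E
```

```text
21.55 [567.51  46.28  61.97] [-0.58 -5.71 -1.7 ] [-1.098  0.114  0.018] 0.175
```

View pics/w20a.png

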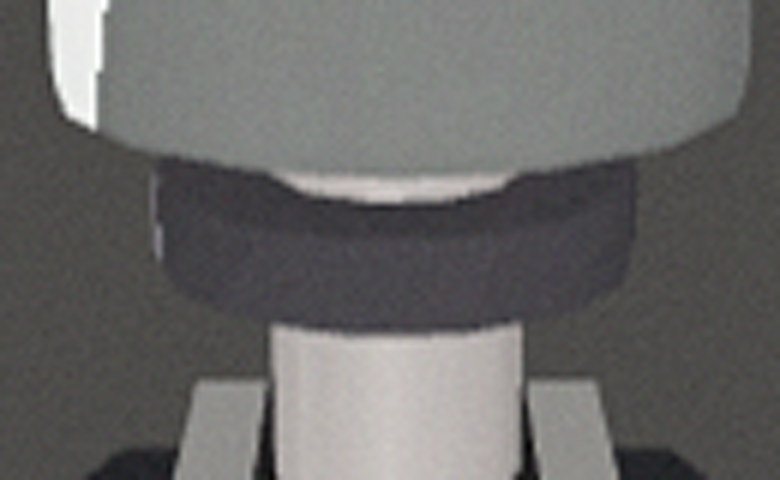

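Call:
step_arm(
  plan=[
    [0.001,0.008,0,0,0,0,1],
    [0.002,0.016,0,0,0,0,1],
    [0.002,0.024,0,0,0,0,1],
    [0.003,0.03,0,0,0,0,1],
    [0.003,0.03,0,0,0,0,1],
  ],
)

```text
time: 22.1
ee_pos: [567.8, 49.0, 62.0]
ee_rot: [0.032, 0.706, -0.034, 0.706]
force: [-0.5, -7.0, -1.8]
width: 0.17
```

Call:
step_arm(
  plan=[
    [0,0.005,0,0,0,0,1],
    [0,0.005,0,0,0,0,1],
  ],
)

```text
time: 22.3
ee_pos: [567.8, 49.5, 62.0]
ee_rot: [0.032, 0.706, -0.034, 0.706]
force: [-1.1, -6.9, -0.4]
width: 0.172
```

Call:
step_arm(
  plan=[
    [0,0.005,0,0,0,0,1],
    [0,0.005,0,0,0,0,1],
  ],
)

```text
time: 22.5
ee_pos: [567.9, 50.0, 62.0]
ee_rot: [0.032, 0.706, -0.034, 0.706]
force: [-0.8, -7.5, -1.4]
width: 0.174
```

```bash
python3 look.py 21;python3 - <<'E'
from h import *
im=cv2.imread('pics/w21.png');crop(im,215,190,345,270,6,'pics/w21a.png')
E
```

```text
22.6 [567.86  49.96  62.01] [-0.8  -7.17 -1.28] [-1.367e+00  1.050e-01 -1.000e-03] 0.173
```

View pics/w21a.png

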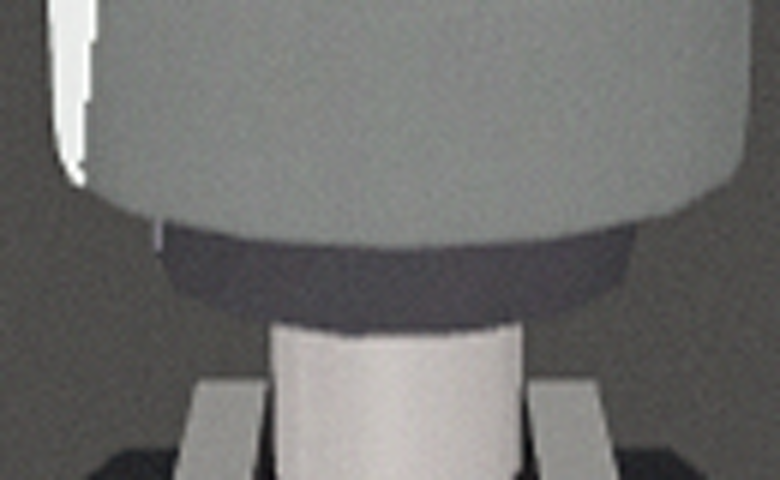

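Call:
step_arm(
  plan=[
    [0,0.005,0,0,0,0,1],
    [0,0.005,0,0,0,0,1],
  ],
)

```text
time: 22.85
ee_pos: [567.9, 50.4, 62.0]
ee_rot: [0.032, 0.706, -0.034, 0.706]
force: [-0.6, -7.4, -0.6]
width: 0.172
```

Call:
step_arm(
  plan=[
    [0,0.003,0,0,0,0,1],
    [0,0.003,0,0,0,0,1],
  ],
)

```text
time: 23.05
ee_pos: [567.9, 50.7, 62.0]
ee_rot: [0.032, 0.706, -0.034, 0.706]
force: [-0.2, -6.7, -1.5]
width: 0.173
```

Call:
step_arm(
  plan=[
    [0,0.003,0,0,0,0,1],
    [0,0.003,0,0,0,0,1],
  ],
)

```text
time: 23.25
ee_pos: [567.9, 51.0, 62.0]
ee_rot: [0.032, 0.706, -0.034, 0.706]
force: [-1.1, -6.5, -1.4]
width: 0.171
```

Call:
step_arm(
  plan=[
    [0,0.003,0,0,0,0,1],
    [0,0.003,0,0,0,0,1],
  ],
)

```text
time: 23.45
ee_pos: [567.9, 51.1, 62.0]
ee_rot: [0.032, 0.706, -0.034, 0.706]
force: [-0.2, -8.2, -0.8]
width: 0.175
```

Call:
step_arm(
  plan=[
    [0,0.003,0,0,0,0,1],
    [0,0.003,0,0,0,0,1],
  ],
)

```text
time: 23.65
ee_pos: [567.9, 51.0, 62.0]
ee_rot: [0.032, 0.706, -0.034, 0.706]
force: [-1.3, -10.6, -0.8]
width: 0.173
```

```bash
python3 look.py 22;python3 - <<'E'
from h import *
im=cv2.imread('pics/w22.png');crop(im,215,190,345,270,6,'pics/w22a.png')
E
```

```text
23.75 [567.89  51.03  62.03] [-1.27 -9.91 -1.23] [-1.954  0.144  0.042] 0.172
```

View pics/w22a.png

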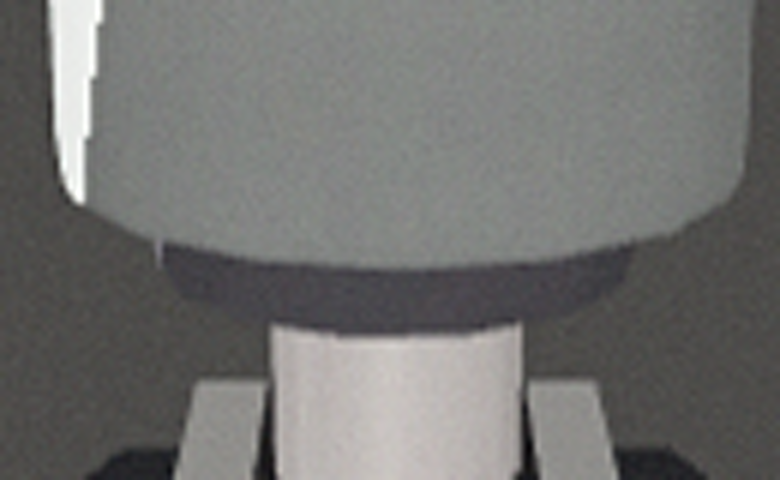

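Call:
step_arm(
  plan=[
    [0,-0.003,0,0,0,0,1],
    [0,-0.003,0,0,0,0,-0.5],
    [0,-0.003,0,0,0,0,-0.5],
    [0,-0.003,0,0,0,0,-0.5],
    [0,-0.003,0,0,0,0,-0.5],
    [0,-0.003,0,0,0,0,-0.5],
    [0,-0.003,0,0,0,0,-0.5],
    [0,-0.003,0,0,0,0,-0.5],
  ],
)

```text
time: 24.6
ee_pos: [567.8, 52.6, 61.9]
ee_rot: [0.032, 0.706, -0.032, 0.706]
force: [0.1, 0.2, 0.5]
width: 0.748
```

```bash
python3 look.py 23;python3 - <<'E'
from h import *
im=cv2.imread('pics/w23.png');crop(im,215,190,345,290,6,'pics/w23a.png')
E
```

```text
24.7 [567.81  52.61  61.92] [ 0.58 -0.07  0.44] [0.02  0.003 0.013] 0.753
```

View pics/w23a.png

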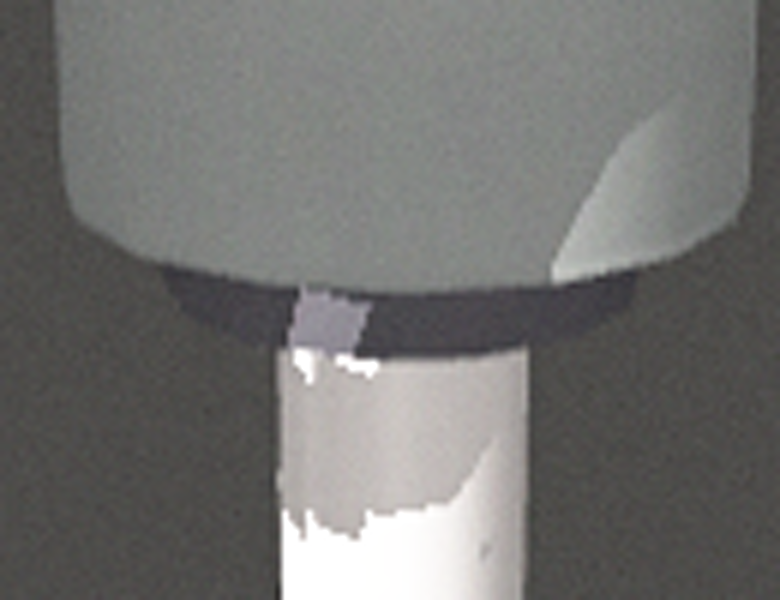

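View pics/ws23.png

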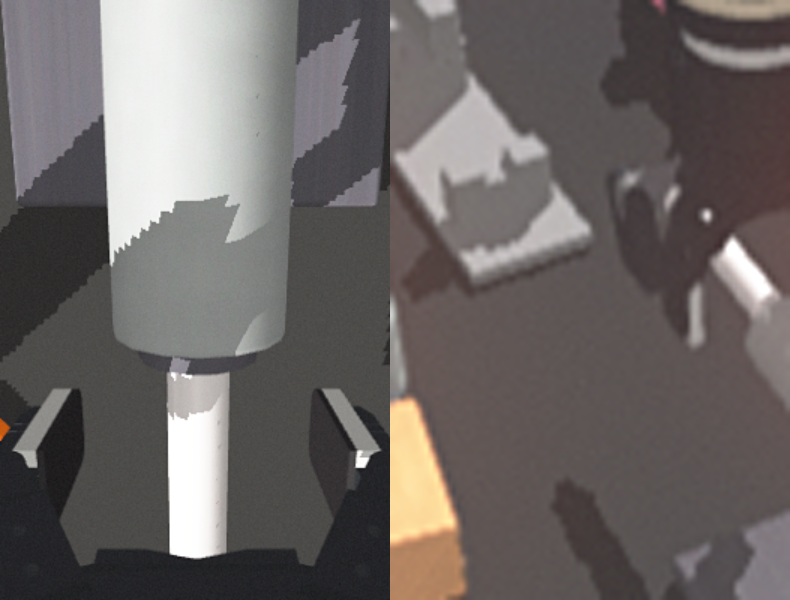

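Call:
step_arm(
  plan=[
    [0,0,0.2,0,0,0,-0.5],
    [0,0,0.5,0,0,0,-0.5],
    [0,0,0.9,0,0,0,-0.5],
    [0,0,1,0,0,0,-0.5],
  ],
)

```text
time: 25.15
ee_pos: [569.7, 52.3, 166.7]
ee_rot: [0.032, 0.704, -0.033, 0.708]
force: [-0.0, -0.2, -0.1]
width: 0.752
```

Call:
step_arm(
  plan=[
    [-0.03,-0.3,0.1,0,0,0,-0.5],
    [-0.05,-0.6,0.1,0,0,0,-0.5],
    [-0.05,-0.6,0.1,0,0,0,-0.5],
    [-0.05,-0.6,0.1,0,0,0,-0.5],
    [-0.05,-0.6,0.1,0,0,0,-0.5],
    [-0.05,-0.6,0.1,0,0,0,-0.5],
  ],
)

```text
time: 25.75
ee_pos: [562.7, -6.6, 171.6]
ee_rot: [0.032, 0.706, -0.032, 0.706]
force: [0.1, 0.5, 0.1]
width: 0.75
```

Run:
```python
from h import *
from station import ctrl
import pickle
for i in range(3):
    st=ctrl.read_state();c=ctrl.get_calibration('wrist');im=ctrl.read_camera('wrist')
print(st['time'],st['ee_pos'],st['force'])
cv2.imwrite("pics/w24.png",im[:,:,::-1]);pickle.dump((c,st),open('w24.pkl','wb'))
crop(im[:,:,::-1],200,0,360,110,5,'pics/w24a.png')
t=ctrl.read_camera('top')[:,:,::-1];cv2.imwrite('pics/top24.png',t)
s=ctrl.read_camera('scene')[:,:,::-1];cv2.imwrite('pics/s24.png',s)
a=cv2.imread('pics/scene0.png')
cv2.imwrite('pics/cmp24.png',np.hstack([cv2.resize(x[215:335,245:355],(400,436),interpolation=cv2.INTER_CUBIC) for x in(a,s)]))
```

```text
25.85 [562.75484865  -6.70500367 171.75704939] [-0.05564998 -0.16121153  0.19868643]
```

View pics/w24a.png

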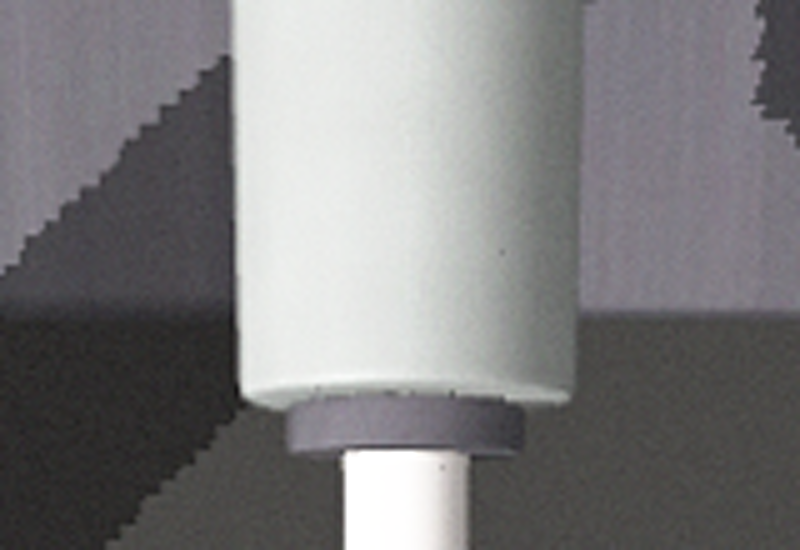

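View pics/cmp24.png

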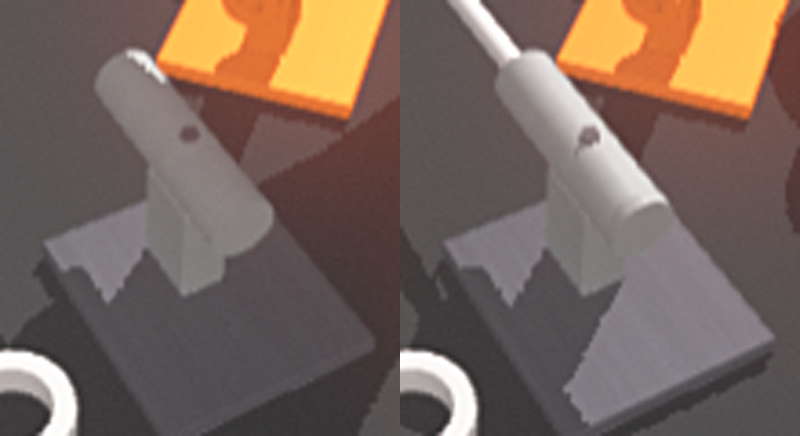

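View pics/s24.png

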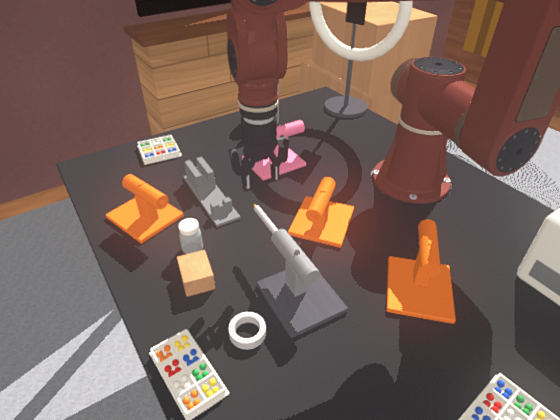

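Run:
```python
from h import *
import pickle
c,st=pickle.load(open('w24.pkl','rb'))
m=np.array([571.25,82.8,110]);d=np.array([.0918,.9958,0]);x=np.array([.9958,-.0918,0])
for g in (0,2):
    for n,P in [('front top',m-g*d+[0,0,15]),('rear top',m-(g+6)*d+[0,0,15]),('rear left',m-(g+6)*d-15*x),('front left',m-g*d-15*x),('tube top face',m+[0,0,21]),('tube left face',m-21*x)]:
        print(g,n,((proj(c,P)-[200,0])*5).round(0))
# tip end of stud etc in w24
```

```text
0 front top [[406. 381.]]
0 rear top [[406. 435.]]
0 rear left [[287. 445.]]
0 front left [[286. 394.]]
0 tube top face [[406. 375.]]
0 tube left face [[238. 395.]]
2 front top [[406. 399.]]
2 rear top [[406. 453.]]
2 rear left [[287. 461.]]
2 front left [[287. 411.]]
2 tube top face [[406. 375.]]
2 tube left face [[238. 395.]]
```

View pics/w24.png

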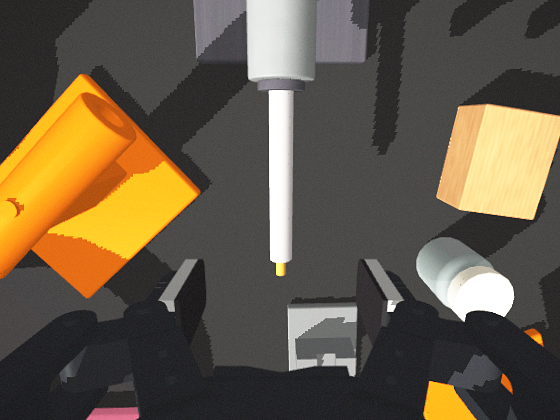

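Run:
```python
from h import *
im=cv2.imread('pics/w24.png');crop(im,240,65,325,105,9,'pics/w24b.png')
for u in (262,270,281,292,300): print(u,[tuple(int(z) for z in im[v,u]) for v in range(72,95)])
```

```text
262 [(235, 238, 236), (233, 236, 235), (234, 237, 235), (241, 243, 242), (236, 239, 237), (198, 203, 199), (169, 171, 169), (137, 135, 133), (128, 120, 123), (139, 134, 139), (141, 132, 141), (145, 137, 139), (142, 134, 138), (143, 134, 137), (146, 135, 140), (142, 134, 138), (148, 137, 141), (139, 130, 135), (95, 93, 95), (89, 87, 92), (66, 67, 69), (74, 76, 78), (75, 76, 75)]
270 [(232, 233, 232), (234, 236, 235), (238, 241, 238), (247, 248, 247), (216, 220, 218), (175, 178, 175), (166, 172, 170), (142, 136, 138), (146, 135, 140), (147, 141, 144), (149, 143, 146), (150, 138, 141), (148, 138, 145), (150, 141, 147), (147, 143, 145), (144, 137, 144), (154, 146, 148), (106, 100, 103), (217, 218, 223), (255, 255, 255), (255, 255, 255), (255, 255, 255), (255, 255, 255)]
281 [(222, 223, 222), (225, 225, 225), (223, 226, 225), (221, 224, 221), (191, 199, 194), (165, 170, 167), (158, 161, 160), (131, 124, 128), (131, 121, 126), (134, 122, 129), (131, 124, 125), (137, 125, 131), (135, 123, 128), (133, 126, 131), (128, 117, 127), (126, 115, 124), (134, 124, 127), (82, 80, 81), (255, 255, 255), (255, 255, 255), (253, 254, 254), (253, 253, 254), (253, 253, 254)]
292 [(186, 191, 186), (187, 193, 192), (190, 191, 190), (190, 193, 190), (189, 192, 186), (168, 171, 168), (167, 168, 166), (106, 106, 107), (94, 86, 90), (94, 93, 95), (100, 92, 98), (104, 95, 101), (99, 90, 94), (94, 88, 91), (96, 94, 91), (97, 89, 90), (93, 87, 88), (93, 87, 85), (108, 103, 109), (154, 157, 160), (156, 159, 166), (155, 159, 161), (159, 160, 164)]
300 [(153, 157, 155), (153, 153, 153), (153, 161, 154), (155, 158, 156), (167, 172, 166), (168, 172, 171), (168, 171, 170), (110, 108, 109), (70, 65, 64), (72, 68, 70), (72, 67, 71), (71, 68, 69), (68, 63, 65), (59, 56, 59), (68, 63, 64), (66, 62, 64), (65, 59, 62), (76, 73, 70), (95, 90, 87), (64, 60, 64), (70, 72, 72), (70, 70, 74), (76, 78, 81)]
```

View pics/w24b.png

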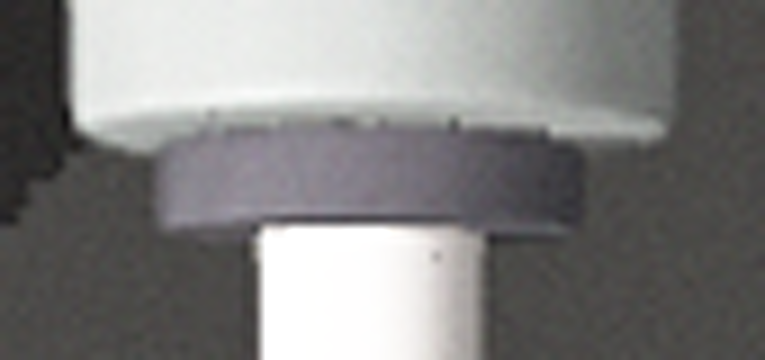

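Run:
```python
from h import *
import pickle
c,st=pickle.load(open('w24.pkl','rb'))
im=cv2.imread('pics/w24.png');print([im[v,280].tolist() for v in range(258,282)])
d=np.array([.0918,.9958,0])
f=onz(c,(281.5,79),125)   # flange front top
r=onz(c,(281.2,89.3),125)
t=onz(c,(281.3,76.3),131)
print('face',t@d,'flange front',f@d,'rear',r@d)
for z in (104,107,110): print(z, t@d-onz(c,(280,275.5),z)@d,'expect 132')
```

```text
[[253, 253, 254], [253, 253, 254], [253, 253, 254], [255, 253, 254], [245, 252, 254], [142, 249, 255], [108, 247, 255], [121, 249, 255], [116, 248, 255], [119, 248, 255], [117, 247, 255], [114, 248, 255], [112, 247, 255], [121, 248, 255], [116, 248, 255], [121, 249, 255], [118, 252, 255], [103, 228, 255], [80, 99, 119], [74, 71, 71], [73, 76, 74], [71, 72, 75], [76, 73, 74], [73, 77, 77]]
face 134.18563680650033 flange front 133.33300246062464 rear 127.57586529492801
104 135.82014491994352 expect 132
107 134.4076753773969 expect 132
110 132.9952058348503 expect 132
```

Run:
```python
from station import ctrl
print(ctrl.hand_in())
```

```text
the job is handed in; nothing more can be done
None
```

The rod is in the grey stand with its flange seated against the mouth and released. I handed the job in at about 26 s of the 67 s allowed, and the interface gave no verdict.

**What I did**
- I took the rod from the tray about 38 mm in front of the flange and pushed the tip about 56 mm into the bore, feeling no contact force.
- I let go, took hold again about 32 mm behind the flange, levelled the rod and pushed it home.
- The brake plug resisted with about 7 N. At the end the arm stopped moving forward and the push rose to 10.6 N at most.

**Last checks**
- **Seating:** in the wrist picture the flange sits on the tube's face with an apparent gap of about 0.4 to 0.9 mm. The stud end lies about 133 mm from the mouth, against 132 mm expected. That is within the 2 mm limit, but the picture is only good to about 1 mm.
- **Stand and other things:** the stand shows no visible shift in the before and after scene pictures. Nothing else looks disturbed, though I compared the bystanders by eye only.
- **Robot:** the gripper is clear of everything, with no force on it.

**What disagreed**
- **TCP offset:** the real pad tips sit about 29 mm behind the reported TCP. My first close went shut above the rod without touching it, so I corrected for this by going lower.
- **First grip:** I then gripped the rod too close to the flange for the camera to see past its tip, so I let go in the tray and gripped 18 mm further forward.

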